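# Lay the bottles down for a leak check and chock the row

## Robot

A 6-joint arm with a two-finger parallel gripper is mounted at the origin on a cart in front of the work surface, level with it; the furniture and walls round the work are solid. World frame = base frame: x ahead of the robot, y to its left, z up, the work surface at z = 0. Lengths are in m, angles in rad, forces in N, time in s.
With the tool pointing down it reaches from about 0.4 to 0.825 m from the base axis. Payload 7 kg.
Tool frame: the origin (TCP) lies between the finger pads; the fingertips stand 8 mm ahead of it and the grasp point (between the pads) lies 11 mm behind it (arm.finger_overhang is the distance from the TCP to the fingertips, in m); z points along the fingers, y is the line along which they close (so a half turn about z gives the same grasp; the last joint's range is limited). The gripper opens to 88 mm and grips with 3 to 60 N. Pads are 19 mm wide; open, the fingers measure 130 mm over their backs; the gripper's body (78 mm by 193 mm) begins 47 mm behind the grasp point.
Start: joints at [1.478, 0.359, 0.012, 0, -1.224, -0.288], TCP at [0.251, 0.627, 0.235] pointing down, gripper open.
Joint ranges: [-3.07, 3.07], [-1.43, 2.12], [-1.02, 1.25], [-3.03, 1.67], [-3.05, -0], [-3.03, 3.03]. Speed limits (rad/s): [2.39, 2.39, 3.01, 3.14, 3.14, 3.14].

## Interface

Orientations are given as [roll, pitch, yaw] about the fixed x, y, z axes, in that order (R = Rz(yaw) Ry(pitch) Rx(roll)).
In Python, from station import arm gives the robot as it stands.
- The arm moves only by the tool move_arm, never from a script. Its argument "rows" is text: rows parted by semicolons, each of 7 numbers parted by spaces: the turn, a rotation vector about the tool's x, y, z in degrees, then the shift along the tool's x, y, z in m, then the finger opening in m, from 0 to 0.0876. A call has 1 to 8 rows; each row shifts and turns the commanded pose from where the row before left it, along the tool's axes as they then stand; what a row does not reach is not made up. A row lasts 1/8 s, in which the tool goes at most 62.5 mm and 10.7 degrees, less where a joint would pass 70% of its speed; a pose out of reach is approached as far as the arm can. A call is refused whole if a number of a shift passes 0.0625 or a number of a turn 10.7, either way. A call with a gripper value outside its range is refused whole. The fingers move at their own pace and stop on an object; "squeeze" is the grip in N (left out, the last holds). Time passes only in rows, so rows that do not move let the fingers close. It gives the time, the measured TCP pose, the force, the opening and the grip force at its end, in the units of the state.
- arm.get_state(): the state, without advancing time (a new reading comes with each control period).
- arm.grab_frame(name): name is "scene" or "top" or "wrist"; returns (picture, depth): 400x640x3 uint8, blue, green, red; 400x640 float32, m along the optical axis (not along the pixel's ray), 0 where there is no reading.
- arm.camera_model(name): a dict with "mtx" (3x3 intrinsics, pixels), "camera_from_world" (4x4, takes a point from world to camera coordinates); the wrist camera has in their place "mount" (4x4, takes a point from camera to tool coordinates, whose origin is the TCP and whose axes are the flange's). Camera axes: x right, y down, z forward; pixel columns grow to the right and rows downward; lengths in m; the calibration is good to about 2 mm. A picture is of the moment at which its call begins: read the wrist's pose just before it. camera_model takes no time and is no camera call.
- arm.job_done(): hands the job in; it is judged then, once.
The state is a dict: "t": time; "q": joint angles; "qd": joint speeds; "joint_efforts": joint torques, N m; "eef_pos": TCP position; "ee_rot": TCP orientation; "force": force on the tool from outside, world axes, zero at the start; "moment": the same for the moment, N m; "width": finger opening in m; "gripper_force": force on a finger pad.
Only numpy, scipy, OpenCV 4.12 (cv2) and the standard library are available. Lean on these libraries where they do the work, as an engineer would, in place of code of your own. Each camera call takes 0.05 s, during which the arm holds its last target. There are 200 camera calls.

## Task

Set up the leak check: lay all the loose blue bottles (three or four) on their sides on the plywood board, side by side straight across it with every cap at the metal-lipped edge, the first against the wooden stop at the far end and each touching the next. Then close the row with the wooden chock, slope snug under the last bottle and square to the row, so that nothing can roll. The bottles are soft: grip and push them gently, with no more than about 15 N, and leave the solder reel and the heat sink alone.

Things in the scene. Friction and masses are not known exactly. Their poses are not given: they have to be found in the camera images.
- test_board: fixed plywood board, 380 x 176 x 12 mm, lying level. Origin: centre of its underside; x along it to the stop end (away from the robot), y across it to the metal-lipped edge (left), z up. Top face: z = 12 mm. Wooden stop: its face to the row at x = 165 mm, top at z = 52. Aluminium lip: inner face at y = 81 mm, top at z = 22. Low wooden strip across the near end: x = -189 to -179 mm, top at z = 22.
- chock: loose wooden wedge chock, 60 mm (x) by 110 mm (y), 0.32 kg. Origin: centre of its underside; z up. Its slope falls at 45 degrees towards +x, from 23 mm height at x = 8 mm to a thin toe at x = 30 mm. Grip block on top at the back: x -30 to -6 mm, y -23 to 23 mm, top at z = 52 mm. With the slope touching a bottle of 55 mm that lies on the same surface, the bottle's axis is 41 mm ahead (+x) of the chock's origin.
- bottle_1: One of three or four like blue bottles: plastic bottle lying on its side, 55 mm diameter (25 to 29 mm from axis to skin, as it is not quite round), 128 mm long over the 40 mm cap, 0.28 kg, soft walls. Origin: centre of its base, on its axis; its z axis runs from base to cap; the parallel body is z = 0 to 110 mm. May be absent.
- bottle_2: One of three or four like blue bottles: plastic bottle lying on its side, 55 mm diameter (25 to 29 mm from axis to skin, as it is not quite round), 128 mm long over the 40 mm cap, 0.28 kg, soft walls. Origin: centre of its base, on its axis; its z axis runs from base to cap; the parallel body is z = 0 to 110 mm. May be absent.
- bottle_3: One of three or four like blue bottles: plastic bottle lying on its side, 55 mm diameter (25 to 29 mm from axis to skin, as it is not quite round), 128 mm long over the 40 mm cap, 0.28 kg, soft walls. Origin: centre of its base, on its axis; its z axis runs from base to cap; the parallel body is z = 0 to 110 mm. May be absent.
- bottle_4: One of three or four like blue bottles: plastic bottle lying on its side, 55 mm diameter (25 to 29 mm from axis to skin, as it is not quite round), 128 mm long over the 40 mm cap, 0.28 kg, soft walls. Origin: centre of its base, on its axis; its z axis runs from base to cap; the parallel body is z = 0 to 110 mm. May be absent.
- reel: bystander: reel of solder wire standing flat, 73 x 58 x 40 mm; leave it alone. Origin under its middle, z up.
- sink: bystander: finned heat sink, 28 x 40 x 18 mm; leave it alone. Origin under its middle, z up.

How it is judged:
At the end, for the whole second after the job is handed in: All bottles present lie in one row from the stop, square within 0.15 rad, caps to the lip, bases 30 to 105 mm right of the board's centre line, each within 14 mm of its place (55 mm pitch); the chock, square within 0.15 rad, closes the row with at most 12 mm slack; all at rest (y of bottle_1 in the frame of test_board between -0.105 and -0.03 m and z of bottle_1 in the frame of test_board between 0.034 and 0.046 m and angle between the z axis of each of bottle_1, bottle_2, bottle_3, bottle_4 and the y axis of test_board, either way round below 0.15 rad and linear speed of each of bottle_1, bottle_2, bottle_3, bottle_4, chock below 0.02 m/s and ((x of bottle_1 in the frame of test_board between 0.1235 and 0.1515 m and x of chock in the frame of test_board below 0.1236 m) or (x of bottle_1 in the frame of test_board between 0.0685 and 0.0965 m and x of chock in the frame of test_board below 0.0686 m) or (x of bottle_1 in the frame of test_board between 0.0135 and 0.0415 m and x of chock in the frame of test_board below 0.0136 m) or (x of bottle_1 in the frame of test_board between -0.0415 and -0.0135 m and x of chock in the frame of test_board below -0.0414 m)) and y of bottle_2 in the frame of test_board between -0.105 and -0.03 m and z of bottle_2 in the frame of test_board between 0.034 and 0.046 m and ((x of bottle_2 in the frame of test_board between 0.1235 and 0.1515 m and x of chock in the frame of test_board below 0.1236 m) or (x of bottle_2 in the frame of test_board between 0.0685 and 0.0965 m and x of chock in the frame of test_board below 0.0686 m) or (x of bottle_2 in the frame of test_board between 0.0135 and 0.0415 m and x of chock in the frame of test_board below 0.0136 m) or (x of bottle_2 in the frame of test_board between -0.0415 and -0.0135 m and x of chock in the frame of test_board below -0.0414 m)) and y of bottle_3 in the frame of test_board between -0.105 and -0.03 m and z of bottle_3 in the frame of test_board between 0.034 and 0.046 m and ((x of bottle_3 in the frame of test_board between 0.1235 and 0.1515 m and x of chock in the frame of test_board below 0.1236 m) or (x of bottle_3 in the frame of test_board between 0.0685 and 0.0965 m and x of chock in the frame of test_board below 0.0686 m) or (x of bottle_3 in the frame of test_board between 0.0135 and 0.0415 m and x of chock in the frame of test_board below 0.0136 m) or (x of bottle_3 in the frame of test_board between -0.0415 and -0.0135 m and x of chock in the frame of test_board below -0.0414 m)) and y of bottle_4 in the frame of test_board between -0.105 and -0.03 m and z of bottle_4 in the frame of test_board between 0.034 and 0.046 m and ((x of bottle_4 in the frame of test_board between 0.1235 and 0.1515 m and x of chock in the frame of test_board below 0.1236 m) or (x of bottle_4 in the frame of test_board between 0.0685 and 0.0965 m and x of chock in the frame of test_board below 0.0686 m) or (x of bottle_4 in the frame of test_board between 0.0135 and 0.0415 m and x of chock in the frame of test_board below 0.0136 m) or (x of bottle_4 in the frame of test_board between -0.0415 and -0.0135 m and x of chock in the frame of test_board below -0.0414 m)) and (x of chock in the frame of test_board above 0.1236 m or x of bottle_1 in the frame of test_board between 0.1235 and 0.1515 m or x of bottle_2 in the frame of test_board between 0.1235 and 0.1515 m or x of bottle_3 in the frame of test_board between 0.1235 and 0.1515 m or x of bottle_4 in the frame of test_board between 0.1235 and 0.1515 m) and (x of chock in the frame of test_board above 0.0686 m or x of bottle_1 in the frame of test_board between 0.0685 and 0.0965 m or x of bottle_2 in the frame of test_board between 0.0685 and 0.0965 m or x of bottle_3 in the frame of test_board between 0.0685 and 0.0965 m or x of bottle_4 in the frame of test_board between 0.0685 and 0.0965 m) and (x of chock in the frame of test_board above 0.0136 m or x of bottle_1 in the frame of test_board between 0.0135 and 0.0415 m or x of bottle_2 in the frame of test_board between 0.0135 and 0.0415 m or x of bottle_3 in the frame of test_board between 0.0135 and 0.0415 m or x of bottle_4 in the frame of test_board between 0.0135 and 0.0415 m) and (x of chock in the frame of test_board above -0.0414 m or x of bottle_1 in the frame of test_board between -0.0415 and -0.0135 m or x of bottle_2 in the frame of test_board between -0.0415 and -0.0135 m or x of bottle_3 in the frame of test_board between -0.0415 and -0.0135 m or x of bottle_4 in the frame of test_board between -0.0415 and -0.0135 m) and (x of chock in the frame of test_board between 0.0841 and 0.1041 m or x of chock in the frame of test_board between 0.0291 and 0.0491 m or x of chock in the frame of test_board between -0.0259 and -0.0059 m or x of chock in the frame of test_board between -0.0809 and -0.0609 m) and y of chock in the frame of test_board between -0.04 and 0.04 m and z of chock in the frame of test_board between 0.007 and 0.017 m and angle between the x axis of chock and the x axis of test_board, either way round below 0.15 rad and angle between chock's own z axis and vertical below 0.1 rad); the robot touches nothing.
It fails at once if a bottle is gripped or pushed hard (more than 40 N in all from the fingers) (contact force between the fingers and bottle_1 above 40 N or contact force between the fingers and bottle_2 above 40 N or contact force between the fingers and bottle_3 above 40 N or contact force between the fingers and bottle_4 above 40 N).
It fails at once if a bystander is pushed more than 3 cm (distance of any of reel, sink from where it was at the start of the episode above 0.03 m).
Of bottle_1, bottle_2, bottle_3, bottle_4 only 3 to 4 are there at a start; the rules pass over those that are not, and their reading is None.
At some moment in a run one of chock may be knocked a few centimetres aside while the robot is not near it.
It also fails if it takes over 210 s, if anything falls off the work surface, if the arm or the gripper's body presses on something with over 40 N, if the wrist force passes 120 N, or if a joint passes its speed limit or range.

## Working session

There is one attempt and no reset: what is moved stays moved. The work goes in short steps, Python scripts to look and compute and a tool call to move; the robot and the scene stay as the last step left them, time stands still between calls to the robot, and variables do not carry over. Pictures are saved under pics/ and viewed, at most 14 in all, crops included, and the job is handed in when it is done.

Besides the shell and the picture viewer there is one more tool, called after "Call:" by a JSON object that holds its "op" and its "data". move_arm: Moves the arm, as the interface text tells. Its arguments: {"type":"object","properties":{"rows":{"type":"string"},"squeeze":{"type":"number"}},"required":["rows"]}

```bash
mkdir -p pics; ls; python3 - <<'E'
from station import arm
import cv2,numpy as np
s=arm.get_state();print(s)
for n in("scene","top"):
    im,d=arm.grab_frame(n);cv2.imwrite(f"pics/{n}0.png",im);np.save(f"pics/{n}0.npy",d)
    m=arm.camera_model(n);print(n,m["mtx"],np.round(m["camera_from_world"],4))
print(arm.camera_model("wrist"))
E
```

```text
pics
{'t': 0.0, 'q': array([ 1.47813365e+00,  3.59401352e-01,  1.10376866e-02, -3.56710124e-04,
       -1.22410506e+00, -2.88089044e-01]), 'qd': array([-0.00056873, -0.00097191, -0.00041415,  0.00077907, -0.00033745,
       -0.00020837]), 'joint_efforts': array([ 5.12811657e-04, -5.82718241e+01,  2.93053436e+01,  6.99672773e+00,
        6.93808499e-03, -1.57439986e-04]), 'eef_pos': array([0.25069292, 0.62619139, 0.23360293]), 'ee_rot': array([ 3.13989390e+00, -1.53702767e-04, -3.80873077e-01]), 'force': array([ 0.0460611 ,  0.38368984, -0.63329472]), 'moment': array([-0.00137383, -0.01730715,  0.07072119]), 'gripper_force': 0.0, 'width': 0.0875683591522764}
scene [[368.66461874   0.         313.65796575]
 [  0.         368.66461874 198.93168519]
 [  0.           0.           1.        ]] [[ 0.5473 -0.8369  0.0015 -0.368 ]
 [-0.3555 -0.2341 -0.9049  0.23  ]
 [ 0.7577  0.4947 -0.4257  0.739 ]
 [ 0.      0.      0.      1.    ]]
top [[385.25896325   0.         315.22568571]
 [  0.         385.25896325 192.3786853 ]
 [  0.           0.           1.        ]] [[-0.0216 -0.9995  0.0213 -0.0668]
 [-0.9944  0.0193 -0.1043  0.5449]
 [ 0.1038 -0.0234 -0.9943  1.0855]
 [ 0.      0.      0.      1.    ]]
{'mtx': array([[290.61768629,   0.        , 316.32862256],
       [  0.        , 290.61768629, 199.28896627],
       [  0.        ,   0.        ,   1.        ]]), 'mount': array([[-1.03627518e-03, -9.54216861e-01, -2.99113872e-01,
         8.24309789e-02],
       [ 9.99999234e-01, -7.86282620e-04, -9.56125010e-04,
        -4.36531323e-04],
       [ 6.77162567e-04, -2.99114633e-01,  9.54216945e-01,
        -1.49718546e-01],
       [ 0.00000000e+00,  0.00000000e+00,  0.00000000e+00,
         1.00000000e+00]])}
```

View pics/top0.png

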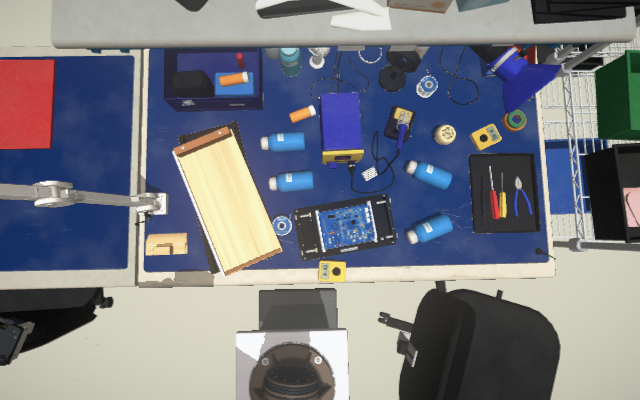

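View pics/scene0.png

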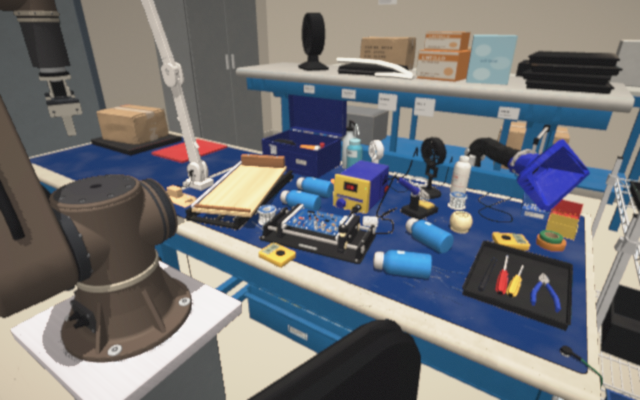

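The top view shows four blue bottles at about (283,142), (292,181), (428,174) and (429,228). The board runs from about (250,265) to (205,140) with the stop at the top. The chock is at (166,244), the reel at (282,226), and a lamp base stands near (152,203).

```bash
cat > h.py <<'E'
from station import arm
import cv2,numpy as np
from scipy.spatial.transform import Rotation as R
def pts(n,d,T=None):
    m=arm.camera_model(n);K=m["mtx"]
    v,u=np.mgrid[0:400,0:640]
    P=np.stack([(u-K[0,2])/K[0,0]*d,(v-K[1,2])/K[1,1]*d,d],-1)
    W=np.linalg.inv(m["camera_from_world"]) if T is None else T@m["mount"]
    P=P@W[:3,:3].T+W[:3,3]; P[d==0]=np.nan
    return P
def toolT():
    s=arm.get_state();T=np.eye(4);T[:3,:3]=R.from_euler("xyz",s["ee_rot"]).as_matrix();T[:3,3]=s["eef_pos"];return T
def bottles(im,P,zmax=.1,minA=150):
    hsv=cv2.cvtColor(im,cv2.COLOR_BGR2HSV)
    m=cv2.inRange(hsv,(98,120,120),(112,255,255))
    n,l,st,c=cv2.connectedComponentsWithStats(cv2.morphologyEx(m,cv2.MORPH_OPEN,np.ones((3,3))))
    for i in range(1,n):
        if st[i,4]<minA: continue
        q=P[l==i];q=q[~np.isnan(q[:,2])]
        q=q[(q[:,2]>.01)&(q[:,2]<zmax)]
        if len(q)<50: continue
        (cx,cy),wh,a=cv2.minAreaRect((q[:,:2]*1000).astype(np.float32))
        b=cv2.boxPoints(((cx,cy),wh,a));e=[b[1]-b[0],b[2]-b[1]];k=int(np.linalg.norm(e[1])>np.linalg.norm(e[0]))
        print("px",c[i].round(),"ctr",round(cx),round(cy),"size",np.round(wh),"axisdeg",round(np.degrees(np.arctan2(e[k][1],e[k][0])),1),"z95",np.percentile(q[:,2],95).round(4),st[i,4])
E
python3 - <<'E'
from h import *
for n in("top","scene"):
    im=cv2.imread(f"pics/{n}0.png");d=np.load(f"pics/{n}0.npy");P=pts(n,d);bottles(im,P)
    if n=="top":
        for uv in [(228,198),(210,160),(250,250),(205,138),(180,142),(185,170),(215,260),(222,268),(275,245),(260,200),(240,150),(166,244),(180,238),(150,236),(282,226),(152,203),(145,203),(100,195),(50,190),(195,225),(333,270),(160,215),(268,142),(305,181),(410,165),(412,237)]:
            print(uv,np.round(P[uv[1],uv[0]],3))
    up=cv2.resize(im[110:290,130:330] if n=="top" else im[140:290,160:480],None,fx=3 if n=="top" else 2.4,fy=3 if n=="top" else 2.4,interpolation=cv2.INTER_CUBIC)
    cv2.imwrite(f"pics/{n}0c.png",up)
E
```

```text
px [234.  86.] ctr 857 148 size [ 66. 109.] axisdeg -89.9 z95 0.0761 531
px [310. 165.] ctr 640 -37 size [180. 165.] axisdeg 11.0 z95 0.0544 3188
px [433. 206.] ctr 509 -416 size [107. 232.] axisdeg -2.2 z95 0.0547 6336
px [337. 228.] ctr 442 -147 size [103. 112.] axisdeg -81.1 z95 0.0614 879
(228, 198) [0.53  0.168 0.056]
(210, 160) [0.639 0.219 0.056]
(250, 250) [0.384 0.107 0.058]
(205, 138) [0.692 0.223 0.096]
(180, 142) [0.698 0.312 0.031]
(185, 170) [0.612 0.289 0.053]
(215, 260) [0.355 0.215 0.008]
(222, 268) [0.337 0.182 0.064]
(275, 245) [0.396 0.038 0.056]
(260, 200) [0.522 0.078 0.055]
(240, 150) [0.666 0.134 0.055]
(166, 244) [0.405 0.35  0.023]
(180, 238) [0.421 0.312 0.017]
(150, 236) [0.428 0.402 0.006]
(282, 226) [ 0.449  0.021 -0.003]
(152, 203) [0.519 0.374 0.068]
(145, 203) [0.516 0.378 0.103]
(100, 195) [0.522 0.408 0.272]
(50, 190) [0.518 0.427 0.411]
(195, 225) [0.457 0.275 0.   ]
(333, 270) [ 0.32  -0.124  0.018]
(160, 215) [0.489 0.377 0.   ]
(268, 142) [0.692 0.056 0.039]
(305, 181) [ 0.573 -0.049  0.058]
(410, 165) [ 0.616 -0.354  0.043]
(412, 237) [ 0.409 -0.349  0.044]
px [403. 156.] ctr 1043 -167 size [178.  30.] axisdeg 89.3 z95 0.0782 1187
px [450. 161.] ctr 1037 -336 size [37. 47.] axisdeg -50.0 z95 0.079 435
px [492. 178.] ctr 1040 -493 size [ 31. 150.] axisdeg -88.9 z95 0.0783 1173
px [314. 196.] ctr 568 -59 size [324. 148.] axisdeg 37.0 z95 0.0605 1448
px [434. 262.] ctr 663 -486 size [153. 582.] axisdeg -23.0 z95 0.0551 11452
```

View pics/top0c.png

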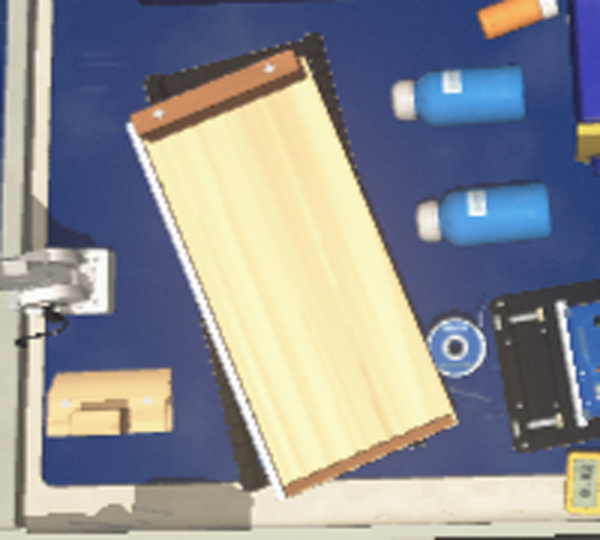

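View pics/scene0c.png

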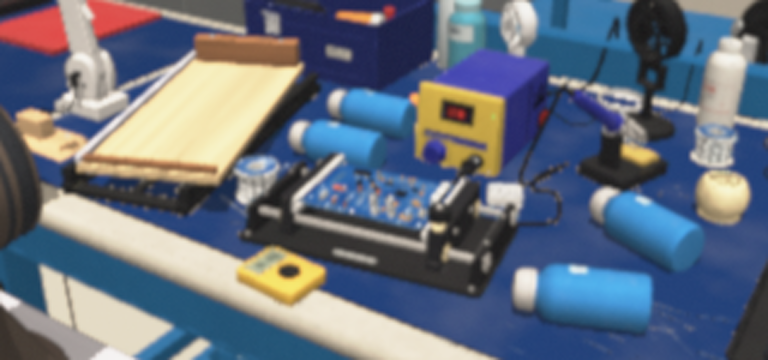

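The crops show plain plywood about 55 mm above the table, with the white lip on its left edge and the brown stop at its far end. The chock's grip block faces the robot and its slope faces away. All four caps point left. Next I'll get precise poses.

```bash
cat >> h.py <<'E'
def bots(im,P,zlo=.012,zhi=.07,minA=120,zt=None):
    """blue body mask -> axis, extents, cap side (body+cap), world mm"""
    hsv=cv2.cvtColor(im,cv2.COLOR_BGR2HSV)
    z=np.nan_to_num(P[...,2])
    m=cv2.inRange(hsv,(95,130,140),(110,255,255))&((z>zlo)&(z<zhi)).astype(np.uint8)*255
    m=cv2.morphologyEx(m,cv2.MORPH_OPEN,np.ones((5,5)))
    n,l,st,c=cv2.connectedComponentsWithStats(m);out=[]
    for i in range(1,n):
        if st[i,4]<minA: continue
        q=P[l==i]*1000
        zt_=np.percentile(q[:,2],97)
        (cx,cy),wh,a=cv2.minAreaRect(q[:,:2].astype(np.float32))
        mu=q[:,:2].mean(0);w,V=np.linalg.eigh(np.cov(q[:,:2].T));ax=V[:,1]
        if ax[1]<0: ax=-ax
        s=(q[:,:2]-mu)@ax;t=(q[:,:2]-mu)@np.array([-ax[1],ax[0]])
        print("px",c[i].round(),"mean",mu.round(),"rect",round(cx),round(cy),np.round(wh),"axdeg",np.degrees(np.arctan2(ax[1],ax[0])).round(1),"s",np.percentile(s,[1,99]).round(),"t",np.percentile(t,[1,99]).round(),"zt",zt_.round(1),st[i,4])
E
python3 - <<'E'
from h import *
im=cv2.imread("pics/top0.png");d=np.load("pics/top0.npy");P=pts("top",d);bots(im,P)
hsv=cv2.cvtColor(im,cv2.COLOR_BGR2HSV)
z=P[...,2];X=P[...,0];Y=P[...,1]
def rect(m,name):
    m=cv2.morphologyEx(m.astype(np.uint8),cv2.MORPH_OPEN,np.ones((3,3)))
    n,l,st,c=cv2.connectedComponentsWithStats(m);i=1+np.argmax(st[1:,4]);q=P[l==i]*1000
    r=cv2.minAreaRect(q[:,:2].astype(np.float32));print(name,"ctr",np.round(r[0],1),np.round(r[1]),round(r[2],1),"z",np.percentile(q[:,2],[3,50,97]).round(1),cv2.boxPoints(r).round().tolist())
reg=(X>.28)&(X<.8)&(Y>-.02)&(Y<.35)
wood=(hsv[...,0]<35)&(hsv[...,2]>110)
rect(reg&(z>.049)&(z<.07)&wood,"ply")
rect(reg&(z>.049)&(z<.12),"boardall")
rect((X>.6)&(Y>0.05)&(Y<.35)&(z>.08)&(z<.11)&(X<.8),"stop")
c=(X>.33)&(X<.48)&(Y>.28)&(Y<.46)
rect(c&(z>.004)&(z<.07)&wood,"chock");rect(c&(z>.012)&(z<.07),"chock12+");rect(c&(z>.042)&(z<.06),"chockgrip")
E
```

```text
px [288. 142.] mean [690.  -1.] rect 694 4 [ 51. 105.] axdeg 93.8 s [-47.  55.] t [-28.  21.] zt 54.6 550
px [433. 176.] mean [ 583. -419.] rect 587 -418 [104.  50.] axdeg 67.8 s [-49.  53.] t [-27.  20.] zt 55.1 538
px [296. 182.] mean [574. -24.] rect 576 -19 [ 50. 104.] axdeg 96.0 s [-46.  55.] t [-26.  22.] zt 55.4 539
px [328. 222.] mean [ 456. -112.] rect 459 -113 [63. 34.] axdeg 30.6 s [-29.  33.] t [-14.  17.] zt 62.2 174
px [435. 229.] mean [ 431. -414.] rect 431 -412 [ 49. 103.] axdeg 114.4 s [-48.  52.] t [-24.  24.] zt 55.4 519
ply ctr [512.8 165.4] [359. 175.] 22.3 z [53.1 56.9 65.8] [[313.0, 178.0], [380.0, 16.0], [712.0, 152.0], [646.0, 314.0]]
boardall ctr [521.4 170. ] [379. 177.] 22.2 z [53.2 57.2 96.1] [[313.0, 180.0], [379.0, 16.0], [730.0, 160.0], [663.0, 323.0]]
stop ctr [686.  232.1] [ 24. 159.] 21.3 z [83.7 96.1 99.8] [[646.0, 302.0], [704.0, 154.0], [726.0, 162.0], [668.0, 310.0]]
chock ctr [404.7 352. ] [ 55. 113.] 0.1 z [ 6.8 21.6 53.2] [[377.0, 409.0], [377.0, 295.0], [432.0, 296.0], [432.0, 409.0]]
chock12+ ctr [400.2 351.9] [ 49. 112.] 1.8 z [13.9 22.5 53.3] [[374.0, 407.0], [377.0, 295.0], [426.0, 297.0], [423.0, 409.0]]
chockgrip ctr [389.  351.1] [46. 22.] 88.3 z [45.2 51.  55. ] [[377.0, 328.0], [400.0, 328.0], [401.0, 374.0], [379.0, 374.0]]
```

```bash
cat >> h.py <<'E'
B0=np.array([.5214,.170]);BA=np.radians(22.2)
def b2w(x,y):
    c,s=np.cos(BA),np.sin(BA);return B0+np.array([c*x-s*y,s*x+c*y])
def w2b(p):
    c,s=np.cos(BA),np.sin(BA);dx,dy=np.asarray(p)[:2]-B0;return np.array([c*dx+s*dy,-s*dx+c*dy])
def go(x,y,z=None,yaw=None):
    """needed turn, then shift in tool axes after the turn"""
    s=arm.get_state();p=s["eef_pos"];y0=np.degrees(s["ee_rot"][2])
    dy=0 if yaw is None else (yaw-y0+180)%360-180
    a=np.radians(y0+dy);dx,dyy=x-p[0],y-p[1]
    print("at",p.round(4),"yaw",y0.round(1),"tilt",np.degrees(s["ee_rot"][:2]).round(1),"| TURNz",round(-dy,1),"sx",round(dx*np.cos(a)+dyy*np.sin(a),4),"sy",round(dx*np.sin(a)-dyy*np.cos(a),4),"sz",None if z is None else round(p[2]-z,4))
E
python3 - <<'E'
from h import *
d=np.load("pics/top0.npy");P=pts("top",d);X,Y,Z=P[...,0],P[...,1],P[...,2]
def box(n,x0,x1,y0,y1,zs=(.03,.06,.075,.1,.15)):
    m=(X>x0)&(X<x1)&(Y>y0)&(Y<y1)
    for z in zs:
        q=P[m&(Z>z)]
        if len(q): print(n,">",z,"x",q[:,0].min().round(3),q[:,0].max().round(3),"y",q[:,1].min().round(3),q[:,1].max().round(3),len(q),"max",q[:,2].max().round(3))
box("station",.6,.9,-.25,-.075)
box("stand",.36,.56,-.3,-.04)
box("nearC",.5,.8,-.6,-.3,(.06,.08))
box("nearD",.3,.5,-.6,-.3,(.06,.08))
box("lamp",.45,.6,.32,.5,(.03,.1,.2))
go(.45,.10,.235,-86)
E
```

```text
station > 0.03 x 0.6 0.9 y -0.25 -0.075 6878 max 0.414
station > 0.06 x 0.63 0.9 y -0.25 -0.075 6638 max 0.414
station > 0.075 x 0.63 0.9 y -0.25 -0.075 6571 max 0.414
station > 0.1 x 0.632 0.9 y -0.25 -0.075 6397 max 0.414
station > 0.15 x 0.823 0.9 y -0.25 -0.075 3947 max 0.414
stand > 0.03 x 0.362 0.558 y -0.3 -0.04 2999 max 0.091
stand > 0.06 x 0.371 0.518 y -0.267 -0.064 1085 max 0.091
stand > 0.075 x 0.395 0.42 y -0.267 -0.243 73 max 0.091
nearC > 0.06 x 0.641 0.8 y -0.6 -0.3 773 max 0.216
nearC > 0.08 x 0.641 0.8 y -0.6 -0.3 709 max 0.216
nearD > 0.06 x 0.444 0.444 y -0.454 -0.454 1 max 0.06
lamp > 0.03 x 0.479 0.547 y 0.361 0.473 2709 max 0.499
lamp > 0.1 x 0.489 0.537 y 0.377 0.473 2331 max 0.499
lamp > 0.2 x 0.489 0.537 y 0.394 0.473 2077 max 0.499
at [0.2507 0.6263 0.2338] yaw -21.8 tilt [179.9  -0. ] | TURNz 64.2 sx 0.5389 sy -0.1621 sz -0.0012
```

Call:
{"op": "move_arm", "data": {"rows": "0 0 9.2 0 0 0 0.0876;0 0 9.2 0 0 0 0.0876;0 0 9.2 0 0 0 0.0876;0 0 9.2 0 0 0 0.0876;0 0 9.2 0 0 0 0.0876;0 0 9.2 0 0 0 0.0876;0 0 9 0 0 0 0.0876", "squeeze": 10}}

```text
t: 0.98
eef_pos: [0.2508, 0.6264, 0.234]
ee_rot: [3.141, -0.001, -1.507]
force: [0.3, -0.5, 0.6]
width: 0.0877
gripper_force: 0.0
```

Call:
{"op": "move_arm", "data": {"rows": "0 0 0 0.048 -0.0145 0 0.0876;0 0 0 0.048 -0.0145 0 0.0876;0 0 0 0.048 -0.0145 0 0.0876;0 0 0 0.048 -0.0145 0 0.0876;0 0 0 0.048 -0.0145 0 0.0876;0 0 0 0.048 -0.0145 0 0.0876"}}

```text
t: 1.72
eef_pos: [0.3579, 0.3436, 0.2344]
ee_rot: [3.141, -0.0, -1.501]
force: [1.2, 0.3, -0.3]
width: 0.0877
gripper_force: 0.0
```

Call:
{"op": "move_arm", "data": {"rows": "0 0 0 0.048 -0.0145 0 0.0876;0 0 0 0.048 -0.0145 0 0.0876;0 0 0 0.048 -0.0145 0 0.0876;0 0 0 0.048 -0.0145 0 0.0876;0 0 0 0.048 -0.0145 0 0.0876;0 0 0 0 0 0 0.0876"}}

```text
t: 2.48
eef_pos: [0.4469, 0.1082, 0.2343]
ee_rot: [3.141, -0.0, -1.506]
force: [0.5, 0.1, -0.0]
width: 0.0875
gripper_force: 0.0
```

```bash
python3 -c "
from h import *
go(.635,.01,.235,-86)"
```

```text
at [0.4469 0.1082 0.2343] yaw -86.3 tilt [180.  -0.] | TURNz -0.3 sx 0.1111 sy -0.1808 sz -0.0007
```

Call:
{"op": "move_arm", "data": {"rows": "0 0 0 0.022 -0.036 0 0.0876;0 0 0 0.022 -0.036 0 0.0876;0 0 0 0.022 -0.036 0 0.0876;0 0 0 0.022 -0.036 0 0.0876;0 0 0 0.022 -0.036 0 0.0876;0 0 0 0 0 0 0.0876;0 0 0 0 0 0 0.0876"}}

```text
t: 3.35
eef_pos: [0.6334, 0.0143, 0.2338]
ee_rot: [3.14, -0.0, -1.501]
force: [-0.8, -0.6, -0.1]
width: 0.0878
gripper_force: 0.0
```

```bash
cat >> h.py <<'E'
def wrist(name=None,**k):
    T=toolT();im,d=arm.grab_frame("wrist");P=pts("wrist",d,T)
    if name: cv2.imwrite(f"pics/{name}.png",im)
    bots(im,P,**k);return im,P
E
python3 - <<'E'
from h import *
im,P=wrist("w1",minA=1000)
go(.695,.024,.12,-86)
E
```

```text
px [509.  18.] mean [ 457. -163.] rect 451 -161 [66. 37.] axdeg 22.5 s [-37.  25.] t [-17.  17.] zt 59.3 1322
px [552.  39.] mean [ 409. -148.] rect 411 -149 [36. 53.] axdeg 70.2 s [-28.  26.] t [-16.  16.] zt 59.2 1272
px [502.  72.] mean [ 451. -115.] rect 442 -132 [104.  88.] axdeg 164.0 s [-56.  61.] t [-34.  35.] zt 59.3 3840
px [366. 150.] mean [580. -24.] rect 578 -16 [ 51. 107.] axdeg 96.6 s [-44.  59.] t [-24.  25.] zt 53.6 3169
px [267. 159.] mean [693.  -6.] rect 697 6 [ 51. 106.] axdeg 97.8 s [-41.  60.] t [-27.  23.] zt 53.8 2943
at [0.6332 0.0145 0.2343] yaw -86.0 tilt [180.   0.] | TURNz 0.0 sx -0.0052 sy -0.0623 sz 0.1143
```

View pics/w1.png

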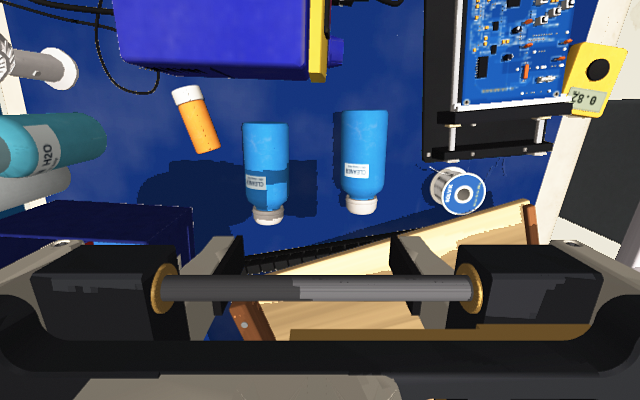

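The wrist view shows bottles A at (267,165) and B at (363,155), caps toward the board. The blue station is at top centre and the toolbox at lower left.

```bash
python3 - <<'E'
from h import *
P=pts("top",np.load("pics/top0.npy"));X,Y,Z=P[...,0],P[...,1],P[...,2]
for n,m in {"toolbox":(X>.7)&(X<.85)&(Y>.0)&(Y<.2)&(Z>.06),"station":(X>.6)&(X<.79)&(Y>-.2)&(Y<-.03)&(Z>.07)}.items():
    q=P[m]; print(n,len(q),np.percentile(q,[1,50,99],axis=0).round(3).tolist())
go(.694,.022,.12,-86)
E
```

```text
toolbox 2608 [[0.703, 0.003, 0.063], [0.831, 0.124, 0.363], [0.85, 0.198, 0.375]]
station 2251 [[0.632, -0.199, 0.075], [0.708, -0.147, 0.11], [0.789, -0.097, 0.114]]
at [0.6332 0.0145 0.2343] yaw -86.0 tilt [180.   0.] | TURNz 0.0 sx -0.0033 sy -0.0611 sz 0.1143
```

```bash
python3 - <<'E'
from h import *
P=pts("top",np.load("pics/top0.npy"));X,Y,Z=P[...,0],P[...,1],P[...,2]
q=P[(X>.7)&(X<.85)&(Y>-.05)&(Y<.2)&(Z>.055)&(Z<.3)]
for y in np.arange(-.05,.2,.025):
    w=q[(q[:,1]>y)&(q[:,1]<y+.025)]
    if len(w): print(round(y,3),w[:,0].min().round(3),w[:,2].max().round(3),len(w))
E
```

```text
-0.05 0.849 0.299 3
0.0 0.702 0.298 2
0.025 0.85 0.299 1
0.05 0.8 0.299 67
0.075 0.798 0.299 113
0.1 0.798 0.119 172
0.125 0.797 0.12 185
0.15 0.7 0.297 307
0.175 0.7 0.298 236
```

Call:
{"op": "move_arm", "data": {"rows": "0 0 0 0.0023 -0.031 0.03 0.0876;0 0 0 0.0023 -0.031 0.03 0.0876;0 0 0 0 0 0.03 0.0876;0 0 0 0 0 0.03 0.0876;0 0 0 0 0 0.03 0.0876;0 0 0 0 0 0.03 0.0876;0 0 0 0 0 0.025 0.0876;0 0 0 0 0 0.01 0.0876"}}

```text
t: 4.4
eef_pos: [0.6947, 0.0143, 0.0186]
ee_rot: [3.14, -0.0, -1.5]
force: [0.2, 0.2, -0.1]
width: 0.0878
gripper_force: 0.0
```

```bash
python3 -c "
from h import *
print(arm.get_state()['force']);go(.695,.014,.0165,-86)"
```

```text
[ 0.23209763  0.19167614 -0.05792955]
at [0.6947 0.0143 0.0186] yaw -86.0 tilt [179.9  -0. ] | TURNz 0.0 sx 0.0003 sy -0.0003 sz 0.0021
```

Close gently with a 10 N grip, then lift.

Call:
{"op": "move_arm", "data": {"rows": "0 0 0 0 0 0.001 0.07;0 0 0 0 0 0.001 0.06;0 0 0 0 0 0 0.055;0 0 0 0 0 0 0.05;0 0 0 0 0 0 0.045;0 0 0 0 0 0 0.045;0 0 0 0 0 0 0.045;0 0 0 0 0 0 0.045", "squeeze": 10}}

```text
t: 5.4
eef_pos: [0.6962, 0.0135, 0.0183]
ee_rot: [-3.141, 0.0, -1.501]
force: [-2.9, 1.3, 6.1]
width: 0.054
gripper_force: 10.0
```

Call:
{"op": "move_arm", "data": {"rows": "0 0 0 0 0 -0.01 0.045;0 0 0 0 0 -0.02 0.045;0 0 0 0 0 -0.03 0.045;0 0 0 0 0 -0.03 0.045;0 0 0 0 0 -0.03 0.045;0 0 0 0 0 -0.03 0.045;0 0 0 0 0 0 0.045"}}

```text
t: 6.28
eef_pos: [0.6978, 0.0137, 0.1718]
ee_rot: [-3.135, 0.001, -1.501]
force: [0.8, -0.4, -3.6]
width: 0.0546
gripper_force: 10.0
```

```bash
python3 -c "
from h import *
wrist('w2',minA=1000,zhi=.25)
print(b2w(.102,.005));go(*b2w(.102,.005),.12,-67.8)"
```

```text
px [606.  68.] mean [ 468. -115.] rect 465 -126 [57. 84.] axdeg 128.0 s [-52.  38.] t [-27.  26.] zt 59.0 3862
px [441. 163.] mean [585. -25.] rect 580 -16 [ 51. 107.] axdeg 97.2 s [-43.  60.] t [-21.  27.] zt 53.4 4640
px [317. 215.] mean [701. -22.] rect 700 -16 [53. 62.] axdeg 85.4 s [-25.  31.] t [-25.  25.] zt 206.4 12047
px [322. 317.] mean [695.  30.] rect 700 16 [49. 55.] axdeg 13.1 s [-19.  28.] t [-39.  13.] zt 207.2 1701
[0.6139496  0.21316911]
at [0.6965 0.0136 0.1695] yaw -86.0 tilt [-179.8    0. ] | TURNz -18.2 sx -0.2159 sy 0.0011 sz 0.0495
```

Call:
{"op": "move_arm", "data": {"rows": "0 0 -9.1 0 0 0 0.045;0 0 -9.1 0 0 0 0.045;0 0 0 -0.043 0.001 0 0.045;0 0 0 -0.043 0.001 0 0.045;0 0 0 -0.043 0.001 0 0.045;0 0 0 -0.043 0.001 0 0.045;0 0 0 -0.043 0.001 0 0.045;0 0 0 0 0 0 0.045"}}

```text
t: 7.32
eef_pos: [0.6084, 0.213, 0.1663]
ee_rot: [3.14, 0.0, -1.181]
force: [1.0, -1.0, -3.7]
width: 0.0538
gripper_force: 10.0
```

```bash
python3 -c "
from h import *
go(*b2w(.098,.005),.076,-67.8)"
```

```text
at [0.6084 0.213  0.1663] yaw -67.6 tilt [179.9   0. ] | TURNz 0.2 sx 0.0019 sy -0.0012 sz 0.0903
```

Call:
{"op": "move_arm", "data": {"rows": "0 0 0 0.002 -0.001 0.03 0.045;0 0 0 0 0 0.03 0.045;0 0 0 0 0 0.02 0.045;0 0 0 0 0 0.008 0.045;0 0 0 0 0 0.002 0.045;0 0 0 0 0 0 0.045"}}

```text
t: 8.07
eef_pos: [0.6122, 0.2091, 0.0781]
ee_rot: [-3.141, -0.0, -1.184]
force: [0.2, 1.2, -2.6]
width: 0.0538
gripper_force: 10.0
```

```bash
python3 -c "
from h import *
print(arm.get_state()['force']);go(*b2w(.098,.005),.0745,-67.8)"
```

```text
[ 0.15585692  1.21959455 -2.60403856]
at [0.6122 0.2091 0.0781] yaw -67.8 tilt [-180.   -0.] | TURNz -0.0 sx -0.0031 sy 0.0008 sz 0.0036
```

Call:
{"op": "move_arm", "data": {"rows": "0 0 0 -0.001 0 0.002 0.045;0 0 0 0 0 0.0015 0.045;0 0 0 0 0 0 0.045"}}

```text
t: 8.45
eef_pos: [0.6122, 0.2107, 0.0758]
ee_rot: [-3.139, 0.0, -1.183]
force: [-3.4, 1.6, 5.6]
width: 0.0543
gripper_force: 10.0
```

Call:
{"op": "move_arm", "data": {"rows": "0 0 0 0 0 0 0.062;0 0 0 0 0 0 0.068;0 0 0 0 0 0 0.068;0 0 0 0 0 -0.02 0.068;0 0 0 0 0 -0.04 0.068;0 0 0 0 0 -0.03 0.068;0 0 -10 0 0 0 0.068;0 0 -10 0 0 0 0.06"}}

```text
t: 9.45
eef_pos: [0.611, 0.2096, 0.1629]
ee_rot: [3.139, 0.0, -0.829]
force: [-0.6, -0.3, 0.7]
width: 0.0632
gripper_force: 0.0
```

Call:
{"op": "move_arm", "data": {"rows": "0 0 -10 0 0 0 0.06;0 0 -10 0 0 0 0.06;0 0 -10 0 0 0 0.06;0 0 -10 0 0 0 0.06;0 0 -10 0 0 0 0.06;0 0 -10 0 0 0 0.06;0 0 -10 0 0 0 0.06;0 0 0 0 0 0 0.06"}}

```text
t: 10.45
eef_pos: [0.611, 0.2096, 0.1625]
ee_rot: [3.141, 0.003, 0.386]
force: [0.1, -0.5, -0.2]
width: 0.0598
gripper_force: 0.0
```

```bash
cat >> h.py <<'E'
def topb(name=None):
    """blue bottles on the board, in board mm, from the top camera"""
    im,d=arm.grab_frame("top");P=pts("top",d)
    if name: cv2.imwrite(f"pics/{name}.png",im)
    hsv=cv2.cvtColor(im,cv2.COLOR_BGR2HSV);c,s=np.cos(BA),np.sin(BA)
    x=(P[...,0]-B0[0])*c+(P[...,1]-B0[1])*s;y=-(P[...,0]-B0[0])*s+(P[...,1]-B0[1])*c
    m=cv2.inRange(hsv,(95,130,120),(110,255,255))&((abs(x)<.2)&(abs(y)<.12)&(P[...,2]>.065)&(P[...,2]<.13)).astype(np.uint8)*255
    m=cv2.morphologyEx(m,cv2.MORPH_OPEN,np.ones((3,3)))
    n,l,st,_=cv2.connectedComponentsWithStats(m)
    for i in range(1,n):
        if st[i,4]<100: continue
        k=l==i;r=cv2.minAreaRect(np.stack([x[k],y[k]],1).astype(np.float32)*1000)
        print("board ctr",np.round(r[0],1),np.round(r[1]),round(r[2],1),"ztop",np.percentile(P[...,2][k],97).round(4),st[i,4])
E
python3 -c "
from h import *
topb()
go(*b2w(.045,-.005),.08,22.2)"
```

```text
board ctr [83.4 -4.5] [105.  23.] 88.0 ztop 0.1112 322
at [0.6111 0.2097 0.1628] yaw 22.0 tilt [1.8e+02 1.0e-01] | TURNz -0.2 sx -0.053 sy 0.0079 sz 0.0828
```

Call:
{"op": "move_arm", "data": {"rows": "0 0 0 -0.027 0.004 0 0.06;0 0 0 -0.027 0.004 0 0.06;0 0 0 0 0 0.04 0.06;0 0 0 0 0 0.03 0.06;0 0 0 0 0 0.013 0.06;0 0 0 0.005 0 0 0.06;0 0 0 0.005 0 0 0.06;0 0 0 0.005 0 0 0.06"}}

```text
t: 11.5
eef_pos: [0.5795, 0.1885, 0.0822]
ee_rot: [-3.141, -0.002, 0.387]
force: [-2.2, -0.4, 0.9]
width: 0.0601
gripper_force: 0.5
```

Call:
{"op": "move_arm", "data": {"rows": "0 0 0 0.004 0 0 0.06;0 0 0 0.004 0 0 0.06;0 0 0 0.004 0 0 0.06;0 0 0 0.004 0 0 0.06;0 0 0 0.004 0 0 0.06;0 0 0 0.004 0 0 0.06;0 0 0 0.004 0 0 0.06;0 0 0 0 0 0 0.06"}}

```text
t: 12.5
eef_pos: [0.605, 0.1989, 0.081]
ee_rot: [-3.142, -0.001, 0.387]
force: [-0.4, -0.7, 0.7]
width: 0.0601
gripper_force: 0.2
```

```bash
python3 -c "
from h import *
s=arm.get_state();print(w2b(s['eef_pos']),s['force'])
go(*b2w(.1,-.005),.08,22.2)"
```

```text
[ 0.08830284 -0.00486022] [-0.41985675 -0.70494319  0.66173062]
at [0.605  0.1989 0.081 ] yaw 22.2 tilt [-180.   -0.] | TURNz -0.0 sx 0.0117 sy 0.0001 sz 0.001
```

Call:
{"op": "move_arm", "data": {"rows": "0 0 0 0.003 0 0 0.06;0 0 0 0.003 0 0 0.06;0 0 0 0.002 0 0 0.06;0 0 0 0 0 0 0.06"}}

```text
t: 13.0
eef_pos: [0.6121, 0.2017, 0.081]
ee_rot: [-3.142, -0.0, 0.387]
force: [-0.8, -1.0, 0.1]
width: 0.0599
gripper_force: 0.6
```

Call:
{"op": "move_arm", "data": {"rows": "0 0 0 0.002 0 0 0.06;0 0 0 0 0 0 0.06"}}

```text
t: 13.25
eef_pos: [0.6137, 0.2023, 0.081]
ee_rot: [3.142, 0.0, 0.387]
force: [-2.5, -1.0, 1.1]
width: 0.06
gripper_force: 0.9
```

Call:
{"op": "move_arm", "data": {"rows": "0 0 0 0.0015 0 0 0.06;0 0 0 0 0 0 0.06"}}

```text
t: 13.5
eef_pos: [0.615, 0.2028, 0.081]
ee_rot: [3.141, 0.0, 0.387]
force: [-1.1, -0.5, 1.2]
width: 0.0602
gripper_force: 1.0
```

Call:
{"op": "move_arm", "data": {"rows": "0 0 0 0.0015 0 0 0.06;0 0 0 0 0 0 0.06"}}

```text
t: 13.75
eef_pos: [0.6163, 0.2033, 0.081]
ee_rot: [3.141, 0.0, 0.387]
force: [-2.1, -1.0, 1.6]
width: 0.0603
gripper_force: 1.1
```

Call:
{"op": "move_arm", "data": {"rows": "0 0 0 0.0015 0 0 0.06;0 0 0 0 0 0 0.06"}}

```text
t: 14.0
eef_pos: [0.6173, 0.2037, 0.0809]
ee_rot: [3.141, 0.001, 0.387]
force: [-3.8, -0.0, 2.2]
width: 0.0602
gripper_force: 2.2
```

Call:
{"op": "move_arm", "data": {"rows": "0 0 0 -0.015 0 0 0.06;0 0 0 -0.02 0 -0.02 0.06;0 0 0 0 0 -0.04 0.087;0 0 10 0 0 -0.03 0.087;0 0 10 0 0 -0.01 0.087;0 0 10 0 0 0 0.087;0 0 10 0 0 0 0.087;0 0 10 0 0 0 0.087"}}

```text
t: 15.0
eef_pos: [0.5858, 0.1913, 0.1816]
ee_rot: [-3.139, -0.001, -0.491]
force: [-0.3, 0.5, -0.0]
width: 0.0871
gripper_force: 0.0
```

Call:
{"op": "move_arm", "data": {"rows": "0 0 10 0 0 0 0.087;0 0 10 0 0 0 0.087;0 0 10 0 0 0 0.087;0 0 10 0 0 0 0.087;0 0 10 0 0 0 0.087;0 0 6.2 0 0 0 0.087;0 0 0 0 0 0 0.087"}}

```text
t: 15.88
eef_pos: [0.5857, 0.1912, 0.1815]
ee_rot: [-3.14, 0.001, -1.466]
force: [0.4, 0.7, -0.0]
width: 0.0871
gripper_force: 0.0
```

```bash
python3 -c "
from h import *
topb()
wrist(minA=1500)
go(.576,.001,.0185,-84)"
```

```text
board ctr [136. -46.] [34. 41.] 67.6 ztop 0.1124 143
at [0.5855 0.191  0.1813] yaw -83.9 tilt [-179.9    0. ] | TURNz 0.1 sx 0.188 sy 0.0294 sz 0.1628
```

Call:
{"op": "move_arm", "data": {"rows": "0 0 0 0.047 0.0074 0 0.087;0 0 0 0.047 0.0074 0 0.087;0 0 0 0.047 0.0074 0 0.087;0 0 0 0.047 0.0074 0 0.087;0 0 0 0 0 0.04 0.087;0 0 0 0 0 0.04 0.087;0 0 0 0 0 0.04 0.087;0 0 0 0 0 0.03 0.087"}}

```text
t: 16.98
eef_pos: [0.5753, 0.0006, 0.0296]
ee_rot: [3.141, 0.0, -1.464]
force: [0.4, -0.7, 0.4]
width: 0.087
gripper_force: 0.0
```

Call:
{"op": "move_arm", "data": {"rows": "0 0 0 0 0 0.013 0.087;0 0 0 0 0 0 0.07;0 0 0 0 0 0 0.06;0 0 0 0 0 0 0.055;0 0 0 0 0 0 0.05;0 0 0 0 0 0 0.045;0 0 0 0 0 0 0.045;0 0 0 0 0 0 0.045"}}

```text
t: 17.98
eef_pos: [0.5764, 0.001, 0.019]
ee_rot: [-3.14, 0.0, -1.466]
force: [-0.9, 0.1, 5.8]
width: 0.0539
gripper_force: 10.0
```

```bash
python3 -c "
from h import *
print(arm.get_state()['width']);go(.576,.001,.0185,-84)"
```

```text
0.053939100824489494
at [0.5764 0.001  0.019 ] yaw -84.0 tilt [-179.9    0. ] | TURNz 0.0 sx -0.0 sy 0.0004 sz 0.0005
```

Call:
{"op": "move_arm", "data": {"rows": "0 0 0 0 0 -0.01 0.045;0 0 0 0 0 -0.02 0.045;0 0 0 0 0 -0.03 0.045;0 0 0 0 0 -0.04 0.045;0 0 0 0 0 -0.05 0.045;0 0 -8.1 0 0 0 0.045;0 0 -8.1 0 0 0 0.045;0 0 0 0 0 0 0.045"}}

```text
t: 18.98
eef_pos: [0.5749, 0.0006, 0.1681]
ee_rot: [3.141, 0.0, -1.185]
force: [0.5, 0.1, -2.8]
width: 0.0536
gripper_force: 10.0
```

```bash
python3 -c "
from h import *
wrist(minA=1500,zhi=.25)
go(*b2w(.046,.012),.0755,-67.8)"
```

```text
px [541.  14.] mean [ 470. -205.] rect 468 -203 [81. 27.] axdeg 23.1 s [-39.  37.] t [-10.  15.] zt 59.2 2042
px [541.  63.] mean [ 450. -176.] rect 447 -177 [77. 45.] axdeg 41.2 s [-39.  34.] t [-20.  23.] zt 59.2 2494
px [513. 128.] mean [ 442. -123.] rect 442 -136 [105.  96.] axdeg 9.9 s [-52.  50.] t [-54.  34.] zt 59.1 6805
px [319. 199.] mean [591. -40.] rect 589 -35 [52. 66.] axdeg 113.6 s [-27.  34.] t [-23.  25.] zt 201.6 13361
px [317. 314.] mean [571.  13.] rect 568 3 [53. 36.] axdeg 23.8 s [-19.  19.] t [-37.   9.] zt 203.0 1872
at [0.575  0.0006 0.168 ] yaw -68.0 tilt [180.   0.] | TURNz -0.2 sx -0.1891 sy -0.0604 sz 0.0925
```

Call:
{"op": "move_arm", "data": {"rows": "0 0 0 -0.0473 -0.015 0 0.045;0 0 0 -0.0473 -0.015 0 0.045;0 0 0 -0.0473 -0.015 0 0.045;0 0 0 -0.0473 -0.015 0 0.045;0 0 0 0 0 0.04 0.045;0 0 0 0 0 0.03 0.045;0 0 0 0 0 0.015 0.045;0 0 0 0 0 0 0.045"}}

```text
t: 20.02
eef_pos: [0.5593, 0.1981, 0.0822]
ee_rot: [3.139, -0.001, -1.185]
force: [0.2, -0.8, -2.1]
width: 0.0536
gripper_force: 10.0
```

```bash
python3 -c "
from h import *
print(arm.get_state()['force']);go(*b2w(.046,.012),.0755,-67.8)"
```

```text
[ 0.24189345 -0.75342384 -2.10715697]
at [0.5593 0.1981 0.0822] yaw -67.9 tilt [179.9  -0. ] | TURNz -0.1 sx -0.0003 sy -0.0003 sz 0.0067
```

Call:
{"op": "move_arm", "data": {"rows": "0 0 0 0 0 0.003 0.045;0 0 0 0 0 0.003 0.045;0 0 0 0 0 0 0.045;0 0 0 0 0 0 0.062;0 0 0 0 0 0 0.068;0 0 0 0 0 0 0.068;0 0 0 0 0 -0.02 0.068;0 0 0 0 0 -0.04 0.068"}}

```text
t: 21.02
eef_pos: [0.5587, 0.1979, 0.1362]
ee_rot: [3.138, -0.001, -1.184]
force: [1.0, 0.8, -0.1]
width: 0.0674
gripper_force: 0.0
```

Call:
{"op": "move_arm", "data": {"rows": "0 0 0 0 0 -0.025 0.068;0 0 -10 0 0 0 0.068;0 0 -10 0 0 0 0.06;0 0 -10 0 0 0 0.06;0 0 -10 0 0 0 0.06;0 0 -10 0 0 0 0.06;0 0 -10 0 0 0 0.06;0 0 -10 0 0 0 0.06"}}

```text
t: 22.02
eef_pos: [0.5597, 0.1986, 0.1621]
ee_rot: [-3.142, -0.0, 0.044]
force: [1.2, 1.1, -0.5]
width: 0.06
gripper_force: 0.0
```

Call:
{"op": "move_arm", "data": {"rows": "0 0 -10 0 0 0 0.06;0 0 -10 0 0 0 0.06;0 0 0 -0.026 0.0085 0 0.06;0 0 0 -0.025 0.0085 0 0.06;0 0 0 0 0 0 0.06"}}

```text
t: 22.65
eef_pos: [0.5178, 0.1627, 0.1625]
ee_rot: [-3.141, -0.0, 0.387]
force: [0.5, -0.3, 1.1]
width: 0.06
gripper_force: 0.0
```

```bash
python3 -c "
from h import *
topb()
go(*b2w(-.005,-.005),.081,22.2)"
```

```text
board ctr [137.3 -19.3] [46. 75.] 0.8 ztop 0.1123 394
at [0.5187 0.1634 0.1626] yaw 22.2 tilt [-1.8e+02 -1.0e-01] | TURNz -0.0 sx -0.0 sy -0.0001 sz 0.0816
```

Call:
{"op": "move_arm", "data": {"rows": "0 0 0 0 0 0.04 0.06;0 0 0 0 0 0.03 0.06;0 0 0 0 0 0.0115 0.06;0 0 0 0.005 0 0 0.06;0 0 0 0.005 0 0 0.06;0 0 0 0.004 0 0 0.06;0 0 0 0.004 0 0 0.06;0 0 0 0.004 0 0 0.06"}}

```text
t: 23.7
eef_pos: [0.5393, 0.1719, 0.0808]
ee_rot: [-3.142, 0.0, 0.387]
force: [-1.9, -0.0, 1.4]
width: 0.0603
gripper_force: 1.4
```

Call:
{"op": "move_arm", "data": {"rows": "0 0 0 0.004 0 0 0.06;0 0 0 0.004 0 0 0.06;0 0 0 0.004 0 0 0.06;0 0 0 0.004 0 0 0.06;0 0 0 0.004 0 0 0.06;0 0 0 0.003 0 0 0.06;0 0 0 0 0 0 0.06;0 0 0 0 0 0 0.06"}}

```text
t: 24.7
eef_pos: [0.5609, 0.1809, 0.0806]
ee_rot: [-3.141, -0.001, 0.387]
force: [0.4, -0.1, -0.4]
width: 0.0602
gripper_force: 0.0
```

```bash
python3 -c "
from h import *
s=arm.get_state();print(w2b(s['eef_pos']),s['force'],s['gripper_force'])"
```

```text
[ 0.0407027  -0.00487226] [ 0.39210471 -0.06714066 -0.3820168 ] 0.03952936960779141
```

Call:
{"op": "move_arm", "data": {"rows": "0 0 0 0.002 0 0 0.06;0 0 0 0.002 0 0 0.06;0 0 0 0 0 0 0.06"}}

```text
t: 25.08
eef_pos: [0.5643, 0.1821, 0.0805]
ee_rot: [3.142, -0.0, 0.387]
force: [-0.9, -0.8, 0.8]
width: 0.0604
gripper_force: 0.8
```

Call:
{"op": "move_arm", "data": {"rows": "0 0 0 0.0015 0 0 0.06;0 0 0 0 0 0 0.06"}}

```text
t: 25.32
eef_pos: [0.5657, 0.1827, 0.0805]
ee_rot: [3.142, -0.0, 0.387]
force: [-1.7, -0.4, 0.4]
width: 0.0602
gripper_force: 0.9
```

Call:
{"op": "move_arm", "data": {"rows": "0 0 0 0.0015 0 0 0.06;0 0 0 0 0 0 0.06"}}

```text
t: 25.58
eef_pos: [0.5667, 0.1831, 0.0805]
ee_rot: [3.142, 0.001, 0.387]
force: [-4.7, -0.5, 2.3]
width: 0.0599
gripper_force: 2.0
```

Call:
{"op": "move_arm", "data": {"rows": "0 0 0 -0.015 0 0 0.06;0 0 0 -0.02 0 -0.02 0.06;0 0 0 0 0 -0.04 0.087;0 0 9.75 0 0 -0.04 0.087;0 0 9.75 0 0 -0.02 0.087;0 0 9.75 0 0 0 0.087;0 0 9.75 0 0 0 0.087;0 0 9.75 0 0 0 0.087"}}

```text
t: 26.58
eef_pos: [0.5344, 0.1701, 0.2008]
ee_rot: [-3.14, -0.001, -0.469]
force: [0.5, -0.0, 0.4]
width: 0.0869
gripper_force: 0.0
```

Call:
{"op": "move_arm", "data": {"rows": "0 0 9.75 0 0 0 0.087;0 0 9.75 0 0 0 0.087;0 0 9.75 0 0 0 0.087;0 0 9.75 0 0 0 0.087;0 0 0 0 0 0 0.087"}}

```text
t: 27.2
eef_pos: [0.5344, 0.17, 0.2007]
ee_rot: [-3.14, 0.0, -1.143]
force: [-0.5, 0.2, -0.4]
width: 0.087
gripper_force: 0.0
```

```bash
python3 -c "
from h import *
topb()
go(.46,-.38,.2,-65.6)"
```

```text
board ctr [138.5 -38.1] [38. 46.] 89.6 ztop 0.1125 227
board ctr [ 82.  -36.1] [47. 47.] 89.2 ztop 0.1122 267
at [0.5344 0.17   0.2007] yaw -65.3 tilt [-179.9    0. ] | TURNz 0.3 sx 0.4702 sy 0.295 sz 0.0007
```

Call:
{"op": "move_arm", "data": {"rows": "0 0 0 0.047 0.0295 0 0.087;0 0 0 0.047 0.0295 0 0.087;0 0 0 0.047 0.0295 0 0.087;0 0 0 0.047 0.0295 0 0.087;0 0 0 0.047 0.0295 0 0.087;0 0 0 0.047 0.0295 0 0.087;0 0 0 0.047 0.0295 0 0.087;0 0 0 0.047 0.0295 0 0.087"}}

```text
t: 28.25
eef_pos: [0.4749, -0.2716, 0.2009]
ee_rot: [-3.141, -0.001, -1.14]
force: [1.7, 0.3, -0.7]
width: 0.0872
gripper_force: 0.0
```

Call:
{"op": "move_arm", "data": {"rows": "0 0 0 0.047 0.0295 0 0.087;0 0 0 0.047 0.0295 0 0.087;0 0 0 0 0 0 0.087;0 0 0 0 0 0 0.087"}}

```text
t: 28.75
eef_pos: [0.4601, -0.3799, 0.2003]
ee_rot: [3.142, 0.0, -1.143]
force: [0.0, 0.6, -0.2]
width: 0.0869
gripper_force: 0.0
```

```bash
python3 -c "
from h import *
im,P=wrist('w3',minA=1500)
X,Y,Z=[P[...,i] for i in range(3)]
q=P[(X>.6)&(X<.75)&(Y>-.5)&(Y<-.33)&(Z>.03)&(Z<.2)];print(len(q))
for z in (.03,.056,.065,.08): 
  w=q[q[:,2]>z];print(z,len(w),w.min(0) if len(w) else '',w.max(0) if len(w) else '')
go(.431,-.412,.0185,-65.6)"
```

```text
px [222.  96.] mean [ 583. -426.] rect 590 -419 [101.  53.] axdeg 65.1 s [-41.  54.] t [-27.  22.] zt 53.8 4480
px [354. 164.] mean [ 436. -418.] rect 431 -410 [ 52. 107.] axdeg 114.6 s [-43.  60.] t [-23.  25.] zt 53.6 3617
4887
0.03 4887 [ 0.60002267 -0.47474813  0.03002799] [ 0.74999505 -0.33001263  0.09881719]
0.056 1188 [ 0.70701718 -0.34993808  0.05621125] [ 0.74999505 -0.33001263  0.09881719]
0.065 1014 [ 0.70701718 -0.34853392  0.06504312] [ 0.74992994 -0.33001263  0.09881719]
0.08 549 [ 0.70701718 -0.34346051  0.08000611] [ 0.74917317 -0.33001263  0.09881719]
at [ 0.4603 -0.3794  0.2005] yaw -65.5 tilt [-180.    0.] | TURNz 0.1 sx 0.0176 sy 0.0402 sz 0.182
```

View pics/w3.png

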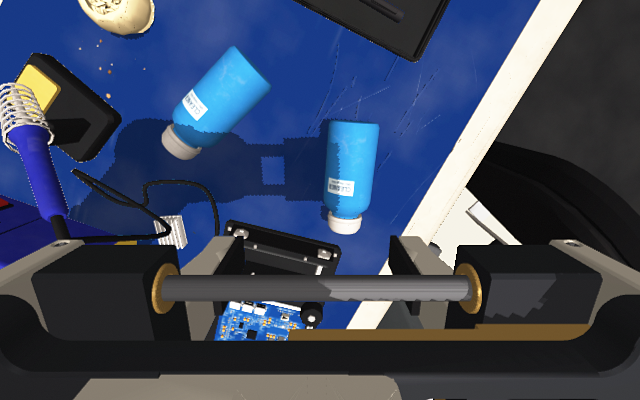

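Bottle D's cap is at (345,222) and its base at (354,125); bottle C runs from its cap at (180,140) to its base at (240,65). The space around D is clear.

```bash
python3 -c "
from h import *
go(.4255,-.398,.0185,-65.4)"
```

```text
at [ 0.4603 -0.3794  0.2005] yaw -65.5 tilt [-180.    0.] | TURNz -0.1 sx 0.0024 sy 0.0394 sz 0.182
```

Call:
{"op": "move_arm", "data": {"rows": "0 0 0 0.0012 0.02 0.03 0.087;0 0 0 0.0012 0.0194 0.03 0.087;0 0 0 0 0 0.03 0.087;0 0 0 0 0 0.03 0.087;0 0 0 0 0 0.03 0.087;0 0 0 0 0 0.02 0.087;0 0 0 0 0 0.012 0.087;0 0 0 0 0 0 0.07"}}

```text
t: 29.8
eef_pos: [0.4257, -0.3976, 0.0183]
ee_rot: [3.141, 0.001, -1.143]
force: [-0.0, -1.1, 0.8]
width: 0.0815
gripper_force: 0.0
```

Call:
{"op": "move_arm", "data": {"rows": "0 0 0 0 0 0 0.06;0 0 0 0 0 0 0.055;0 0 0 0 0 0 0.05;0 0 0 0 0 0 0.045;0 0 0 0 0 0 0.045;0 0 0 0 0 0 0.045;0 0 0 0 0 -0.01 0.045;0 0 0 0 0 -0.02 0.045"}}

```text
t: 30.8
eef_pos: [0.4242, -0.3979, 0.0481]
ee_rot: [3.14, 0.003, -1.145]
force: [1.3, -0.5, -2.2]
width: 0.0544
gripper_force: 9.9
```

Call:
{"op": "move_arm", "data": {"rows": "0 0 0 0 0 -0.04 0.045;0 0 0 0 0 -0.05 0.045;0 0 0 0 0 -0.05 0.045;0 0 0 0 0 0 0.045;0 0 0 0 0 0 0.045"}}

```text
t: 31.42
eef_pos: [0.4247, -0.3979, 0.188]
ee_rot: [3.141, 0.001, -1.145]
force: [-0.2, 0.5, -2.6]
width: 0.0542
gripper_force: 9.9
```

```bash
python3 -c "
from h import *
wrist(minA=1500,zhi=.25,zlo=.1)
go(*b2w(-.009,.007),.079,-67.8)"
```

```text
px [319. 206.] mean [ 441. -434.] rect 439 -431 [52. 62.] axdeg 111.2 s [-27.  31.] t [-24.  24.] zt 220.6 12438
px [316. 315.] mean [ 420. -384.] rect 420 -384 [42. 19.] axdeg 24.7 s [-20.  21.] t [-8.  9.] zt 223.0 1903
at [ 0.4244 -0.3978  0.1873] yaw -65.6 tilt [1.799e+02 1.000e-01] | TURNz 2.2 sx -0.496 sy -0.2953 sz 0.1083
```

Call:
{"op": "move_arm", "data": {"rows": "0 0 2.2 0 0 0 0.045;0 0 0 -0.0496 -0.0295 0 0.045;0 0 0 -0.0496 -0.0295 0 0.045;0 0 0 -0.0496 -0.0295 0 0.045;0 0 0 -0.0496 -0.0295 0 0.045;0 0 0 -0.0496 -0.0295 0 0.045;0 0 0 -0.0496 -0.0295 0 0.045;0 0 0 -0.0496 -0.0295 0 0.045"}}

```text
t: 32.48
eef_pos: [0.4843, 0.0027, 0.1871]
ee_rot: [3.139, 0.0, -1.183]
force: [1.1, -0.4, -3.4]
width: 0.054
gripper_force: 9.9
```

Call:
{"op": "move_arm", "data": {"rows": "0 0 0 -0.0496 -0.0295 0 0.045;0 0 0 -0.0496 -0.0295 0 0.045;0 0 0 -0.0496 -0.0295 0 0.045;0 0 0 0 0 0.03 0.045;0 0 0 0 0 0.03 0.045;0 0 0 0 0 0.03 0.045;0 0 0 0 0 0.01 0.045;0 0 0 0 0 0 0.045"}}

```text
t: 33.48
eef_pos: [0.5105, 0.1718, 0.0876]
ee_rot: [3.139, -0.001, -1.183]
force: [-0.0, -0.1, -2.1]
width: 0.0544
gripper_force: 9.9
```

```bash
python3 -c "
from h import *
print(arm.get_state()['force']);go(*b2w(-.009,.007),.0765,-67.8)"
```

```text
[-0.0060322  -0.08650447 -2.14195153]
at [0.5105 0.1718 0.0876] yaw -67.8 tilt [ 1.799e+02 -1.000e-01] | TURNz 0.0 sx -0.0012 sy -0.0005 sz 0.0111
```

Call:
{"op": "move_arm", "data": {"rows": "0 0 0 0 0 0.006 0.045;0 0 0 0 0 0.003 0.045;0 0 0 0 0 0.002 0.045;0 0 0 0 0 0 0.045;0 0 0 0 0 0 0.062;0 0 0 0 0 0 0.068;0 0 0 0 0 0 0.068;0 0 0 0 0 -0.02 0.068"}}

```text
t: 34.48
eef_pos: [0.5101, 0.1718, 0.0966]
ee_rot: [3.139, -0.001, -1.183]
force: [0.3, -0.8, 0.5]
width: 0.0679
gripper_force: 0.0
```

Call:
{"op": "move_arm", "data": {"rows": "0 0 0 0 0 -0.04 0.068;0 0 0 0 0 -0.025 0.068;0 0 -10 0 0 0 0.068;0 0 -10 0 0 0 0.06;0 0 -10 0 0 0 0.06;0 0 -10 0 0 0 0.06;0 0 -10 0 0 0 0.06;0 0 -10 0 0 0 0.06"}}

```text
t: 35.48
eef_pos: [0.5109, 0.1723, 0.1626]
ee_rot: [-3.142, -0.0, -0.13]
force: [-1.1, 0.4, -0.3]
width: 0.0602
gripper_force: 0.0
```

Call:
{"op": "move_arm", "data": {"rows": "0 0 -10 0 0 0 0.06;0 0 -10 0 0 0 0.06;0 0 -10 0 0 0 0.06;0 0 0 -0.026 0.006 0 0.06;0 0 0 -0.025 0.006 0 0.06;0 0 0 0 0 0 0.06"}}

```text
t: 36.22
eef_pos: [0.4671, 0.1411, 0.1629]
ee_rot: [-3.141, -0.0, 0.388]
force: [0.9, 0.3, -0.0]
width: 0.0603
gripper_force: 0.0
```

```bash
python3 -c "
from h import *
topb()
go(*b2w(-.060,-.005),.081,22.2)"
```

```text
board ctr [110.1  -5.3] [103. 105.] 0.3 ztop 0.1123 1140
at [0.4681 0.1418 0.1631] yaw 22.2 tilt [-1.8e+02 -1.0e-01] | TURNz 0.0 sx -0.0 sy -0.001 sz 0.0821
```

Call:
{"op": "move_arm", "data": {"rows": "0 0 0 0 0 0.04 0.06;0 0 0 0 0 0.03 0.06;0 0 0 0 0 0.012 0.06;0 0 0 0.005 0 0 0.06;0 0 0 0.005 0 0 0.06;0 0 0 0.004 0 0 0.06;0 0 0 0.004 0 0 0.06;0 0 0 0.004 0 0 0.06"}}

```text
t: 37.28
eef_pos: [0.4887, 0.1502, 0.0808]
ee_rot: [-3.142, 0.0, 0.388]
force: [-2.7, -0.9, 2.9]
width: 0.0603
gripper_force: 1.3
```

Call:
{"op": "move_arm", "data": {"rows": "0 0 0 0.004 0 0 0.06;0 0 0 0.004 0 0 0.06;0 0 0 0.004 0 0 0.06;0 0 0 0.004 0 0 0.06;0 0 0 0.004 0 0 0.06;0 0 0 0.003 0 0 0.06;0 0 0 0.002 0 0 0.06;0 0 0 0 0 0 0.06"}}

```text
t: 38.28
eef_pos: [0.5121, 0.1599, 0.0805]
ee_rot: [-3.142, -0.0, 0.388]
force: [-1.2, -1.4, 0.2]
width: 0.0599
gripper_force: 0.5
```

Call:
{"op": "move_arm", "data": {"rows": "0 0 0 0.0015 0 0 0.06;0 0 0 0 0 0 0.06"}}

```text
t: 38.52
eef_pos: [0.5132, 0.1603, 0.0805]
ee_rot: [-3.142, -0.0, 0.388]
force: [-2.1, -0.7, 0.2]
width: 0.0598
gripper_force: 0.7
```

Call:
{"op": "move_arm", "data": {"rows": "0 0 0 0.0015 0 0 0.06;0 0 0 0 0 0 0.06"}}

```text
t: 38.78
eef_pos: [0.5147, 0.1609, 0.0806]
ee_rot: [-3.142, -0.0, 0.388]
force: [-1.1, -1.2, 0.7]
width: 0.06
gripper_force: 0.8
```

```bash
python3 -c "
from h import *
s=arm.get_state();print(w2b(s['eef_pos']),s['force'],s['gripper_force'])"
```

```text
[-0.00963487 -0.0058628 ] [-1.08052677 -1.24411009  0.68540815] 0.7630097541914438
```

Call:
{"op": "move_arm", "data": {"rows": "0 0 0 0.0015 0 0 0.06;0 0 0 0 0 0 0.06"}}

```text
t: 39.02
eef_pos: [0.516, 0.1615, 0.0805]
ee_rot: [3.142, -0.0, 0.388]
force: [-1.4, -0.7, 0.8]
width: 0.0601
gripper_force: 0.8
```

Call:
{"op": "move_arm", "data": {"rows": "0 0 0 0.001 0 0 0.06;0 0 0 0 0 0 0.06"}}

```text
t: 39.28
eef_pos: [0.5163, 0.1615, 0.0805]
ee_rot: [3.142, 0.001, 0.388]
force: [-4.7, -0.4, 2.8]
width: 0.0601
gripper_force: 2.4
```

Call:
{"op": "move_arm", "data": {"rows": "0 0 0 -0.015 0 0 0.06;0 0 0 -0.02 0 -0.02 0.06;0 0 0 0 0 -0.04 0.087;0 0 9.7 0 0 -0.04 0.087;0 0 9.7 0 0 -0.02 0.087;0 0 9.7 0 0 0 0.087;0 0 9.7 0 0 0 0.087;0 0 9.7 0 0 0 0.087"}}

```text
t: 40.28
eef_pos: [0.4843, 0.1486, 0.2008]
ee_rot: [-3.14, -0.001, -0.464]
force: [0.9, 0.8, 0.4]
width: 0.087
gripper_force: 0.0
```

Call:
{"op": "move_arm", "data": {"rows": "0 0 9.7 0 0 0 0.087;0 0 9.7 0 0 0 0.087;0 0 9.7 0 0 0 0.087;0 0 9.7 0 0 0 0.087;0 0 9.7 0 0 0 0.087;0 0 9.7 0 0 0 0.087;0 0 9.7 0 0 0 0.087;0 0 9.7 0 0 0 0.087"}}

```text
t: 41.28
eef_pos: [0.4843, 0.1486, 0.2007]
ee_rot: [-3.14, 0.001, -1.818]
force: [0.4, -0.2, 0.2]
width: 0.0869
gripper_force: 0.0
```

```bash
python3 -c "
from h import *
topb()
go(.593,-.409,.2,-113.5)"
```

```text
board ctr [137.4  -4.8] [ 47. 105.] 0.7 ztop 0.1124 536
board ctr [ 94.8 -42.4] [44. 26.] 60.5 ztop 0.1128 108
at [0.4843 0.1486 0.2007] yaw -104.6 tilt [-1.799e+02  1.000e-01] | TURNz 8.9 sx 0.468 sy -0.322 sz 0.0007
```

Call:
{"op": "move_arm", "data": {"rows": "0 0 8.9 0 0 0 0.087;0 0 0 0.0468 -0.0322 0 0.087;0 0 0 0.0468 -0.0322 0 0.087;0 0 0 0.0468 -0.0322 0 0.087;0 0 0 0.0468 -0.0322 0 0.087;0 0 0 0.0468 -0.0322 0 0.087;0 0 0 0.0468 -0.0322 0 0.087;0 0 0 0.0468 -0.0322 0 0.087"}}

```text
t: 42.32
eef_pos: [0.5658, -0.2425, 0.2008]
ee_rot: [-3.14, 0.0, -1.965]
force: [1.5, 0.5, -0.3]
width: 0.087
gripper_force: 0.0
```

Call:
{"op": "move_arm", "data": {"rows": "0 0 0 0.0468 -0.0322 0 0.087;0 0 0 0.0468 -0.0322 0 0.087;0 0 0 0.0468 -0.0322 0 0.087;0 0 0 0 0 0 0.087;0 0 0 0 0 0 0.087"}}

```text
t: 42.95
eef_pos: [0.5999, -0.4076, 0.2]
ee_rot: [3.141, 0.0, -1.967]
force: [0.2, 0.2, -0.0]
width: 0.0874
gripper_force: 0.0
```

```bash
python3 -c "
from h import *
im,P=wrist(minA=1500)
X,Y,Z=[P[...,i] for i in range(3)]
q=P[(X>.62)&(X<.72)&(Y>-.5)&(Y<-.33)&(Z>.056)&(Z<.13)];print(len(q),q.min(0) if len(q) else '')
topb()
go(.593,-.409,.0185,-113.5)"
```

```text
px [323. 164.] mean [ 585. -427.] rect 589 -420 [99. 53.] axdeg 68.7 s [-40.  54.] t [-26.  25.] zt 53.6 3661
36 [ 0.70891645 -0.33388053  0.08915449]
board ctr [82.4 -6.1] [158. 106.] 0.9 ztop 0.1123 1828
at [ 0.6003 -0.4066  0.2009] yaw -112.7 tilt [-180.    0.] | TURNz 0.8 sx 0.0051 sy 0.0057 sz 0.1824
```

Call:
{"op": "move_arm", "data": {"rows": "0 0 0 0.006 0.0064 0.03 0.087;0 0 0 0 0 0.04 0.087;0 0 0 0 0 0.04 0.087;0 0 0 0 0 0.03 0.087;0 0 0 0 0 0.03 0.087;0 0 0 0 0 0.0125 0.087;0 0 0 0 0 0 0.087;0 0 0 0 0 0 0.07"}}

```text
t: 44.05
eef_pos: [0.5931, -0.4108, 0.0198]
ee_rot: [-3.139, -0.0, -1.967]
force: [0.3, -0.0, 0.4]
width: 0.0814
gripper_force: 0.0
```

Call:
{"op": "move_arm", "data": {"rows": "0 0 0 0 0 0 0.06;0 0 0 0 0 0 0.055;0 0 0 0 0 0 0.05;0 0 0 0 0 0 0.045;0 0 0 0 0 0 0.045;0 0 0 0 0 0 0.045;0 0 0 0 0 -0.01 0.045;0 0 0 0 0 -0.02 0.045"}}

```text
t: 45.05
eef_pos: [0.5909, -0.4101, 0.0473]
ee_rot: [3.138, 0.0, -1.968]
force: [-0.1, 0.4, -2.2]
width: 0.0541
gripper_force: 10.0
```

Call:
{"op": "move_arm", "data": {"rows": "0 0 0 0 0 -0.04 0.045;0 0 0 0 0 -0.05 0.045;0 0 0 0 0 -0.05 0.045;0 0 0 0 0 0 0.045;0 0 0 0 0 0 0.045"}}

```text
t: 45.68
eef_pos: [0.5917, -0.4103, 0.1886]
ee_rot: [-3.141, 0.001, -1.968]
force: [-0.7, 0.5, -3.8]
width: 0.0547
gripper_force: 10.0
```

```bash
python3 -c "
from h import *
wrist(minA=1500,zhi=.25,zlo=.1)
go(*b2w(-.066,.004),.079,-67.8)"
```

```text
px [316. 214.] mean [ 579. -444.] rect 580 -439 [57. 53.] axdeg 51.8 s [-26.  31.] t [-26.  25.] zt 223.2 11361
at [ 0.5913 -0.4101  0.1874] yaw -112.8 tilt [179.9   0. ] | TURNz -45.0 sx -0.5675 sy -0.0885 sz 0.1084
```

Call:
{"op": "move_arm", "data": {"rows": "0 0 -9 0 0 0 0.045;0 0 -9 0 0 0 0.045;0 0 -9 0 0 0 0.045;0 0 -9 0 0 0 0.045;0 0 -9 0 0 0 0.045;0 0 0 -0.0473 -0.0074 0 0.045;0 0 0 -0.0473 -0.0074 0 0.045;0 0 0 -0.0473 -0.0074 0 0.045"}}

```text
t: 46.72
eef_pos: [0.5575, -0.2695, 0.1862]
ee_rot: [3.139, 0.002, -1.183]
force: [0.5, 0.7, -2.6]
width: 0.0543
gripper_force: 10.0
```

Call:
{"op": "move_arm", "data": {"rows": "0 0 0 -0.0473 -0.0074 0 0.045;0 0 0 -0.0473 -0.0074 0 0.045;0 0 0 -0.0473 -0.0074 0 0.045;0 0 0 -0.0473 -0.0074 0 0.045;0 0 0 -0.0473 -0.0074 0 0.045;0 0 0 -0.0473 -0.0074 0 0.045;0 0 0 -0.0473 -0.0074 0 0.045;0 0 0 0 0 0 0.045"}}

```text
t: 47.72
eef_pos: [0.4804, 0.0574, 0.1872]
ee_rot: [3.14, 0.0, -1.179]
force: [-0.4, 0.2, -2.9]
width: 0.0545
gripper_force: 10.0
```

```bash
python3 -c "
from h import *
go(*b2w(-.064,.004),.0765,-67.8)"
```

```text
at [0.4804 0.0574 0.1872] yaw -67.5 tilt [179.9   0. ] | TURNz 0.3 sx -0.0928 sy -0.0165 sz 0.1107
```

Call:
{"op": "move_arm", "data": {"rows": "0 0 0.3 -0.0464 -0.0082 0 0.045;0 0 0 -0.0464 -0.0082 0 0.045;0 0 0 0 0 0.03 0.045;0 0 0 0 0 0.03 0.045;0 0 0 0 0 0.03 0.045;0 0 0 0 0 0.01 0.045;0 0 0 0 0 0 0.045"}}

```text
t: 48.6
eef_pos: [0.4617, 0.1466, 0.0875]
ee_rot: [3.14, -0.001, -1.188]
force: [-0.2, 0.6, -1.9]
width: 0.054
gripper_force: 10.0
```

```bash
python3 -c "
from h import *
print(arm.get_state()['force']);go(*b2w(-.064,.004),.0765,-67.8)"
```

```text
[-0.1883586   0.6157481  -1.89059769]
at [0.4617 0.1466 0.0875] yaw -68.1 tilt [ 1.799e+02 -1.000e-01] | TURNz -0.3 sx -0.0031 sy -0.0001 sz 0.011
```

Call:
{"op": "move_arm", "data": {"rows": "0 0 0 0 0 0.006 0.045;0 0 0 0 0 0.003 0.045;0 0 0 0 0 0.002 0.045;0 0 0 0 0 0 0.045;0 0 0 0 0 0 0.062;0 0 0 0 0 0 0.068;0 0 0 0 0 0 0.068;0 0 0 0 0 -0.02 0.068"}}

```text
t: 49.6
eef_pos: [0.4611, 0.1467, 0.0963]
ee_rot: [3.139, -0.001, -1.188]
force: [1.2, -0.3, 1.3]
width: 0.0679
gripper_force: 0.0
```

Call:
{"op": "move_arm", "data": {"rows": "0 0 0 0 0 -0.04 0.068;0 0 0 0 0 -0.025 0.068;0 0 -10 0 0 0 0.068;0 0 -10 0 0 0 0.06;0 0 -10 0 0 0 0.06;0 0 -10 0 0 0 0.06;0 0 -10 0 0 0 0.06;0 0 -10 0 0 0 0.06"}}

```text
t: 50.6
eef_pos: [0.4619, 0.1474, 0.1622]
ee_rot: [-3.141, -0.0, -0.135]
force: [0.5, 0.4, -0.1]
width: 0.06
gripper_force: 0.0
```

Call:
{"op": "move_arm", "data": {"rows": "0 0 -10 0 0 0 0.06;0 0 -10 0 0 0 0.06;0 0 -10 0 0 0 0.06;0 0 0 -0.026 0.005 0 0.06;0 0 0 -0.025 0.005 0 0.06;0 0 0 0 0 0 0.06"}}

```text
t: 51.35
eef_pos: [0.4172, 0.1182, 0.1623]
ee_rot: [-3.141, -0.0, 0.383]
force: [1.3, 0.6, 0.3]
width: 0.06
gripper_force: 0.0
```

```bash
python3 -c "
from h import *
topb()
go(*b2w(-.115,-.005),.081,22.2)"
```

```text
board ctr [82.2 -6.3] [158. 106.] 0.9 ztop 0.1125 1829
board ctr [-55.8 -29.1] [30. 58.] 2.1 ztop 0.1123 184
at [0.4182 0.1189 0.1625] yaw 21.9 tilt [-1.8e+02 -1.0e-01] | TURNz -0.3 sx -0.0001 sy -0.0033 sz 0.0815
```

Call:
{"op": "move_arm", "data": {"rows": "0 0 0 0 -0.0033 0.04 0.06;0 0 0 0 0 0.03 0.06;0 0 0 0 0 0.0115 0.06;0 0 0 0.005 0 0 0.06;0 0 0 0.005 0 0 0.06;0 0 0 0.004 0 0 0.06;0 0 0 0.004 0 0 0.06;0 0 0 0.004 0 0 0.06"}}

```text
t: 52.4
eef_pos: [0.4376, 0.1303, 0.0808]
ee_rot: [-3.142, 0.0, 0.383]
force: [-2.8, -1.2, 1.5]
width: 0.0598
gripper_force: 1.3
```

Call:
{"op": "move_arm", "data": {"rows": "0 0 0 0.004 0 0 0.06;0 0 0 0.004 0 0 0.06;0 0 0 0.004 0 0 0.06;0 0 0 0.004 0 0 0.06;0 0 0 0.004 0 0 0.06;0 0 0 0.003 0 0 0.06;0 0 0 0.002 0 0 0.06;0 0 0 0 0 0 0.06"}}

```text
t: 53.4
eef_pos: [0.4609, 0.1398, 0.0805]
ee_rot: [-3.142, -0.0, 0.383]
force: [0.0, -1.6, -0.6]
width: 0.06
gripper_force: 0.4
```

Call:
{"op": "move_arm", "data": {"rows": "0 0 0 0.0015 0 0 0.06;0 0 0 0.0015 0 0 0.06;0 0 0 0 0 0 0.06"}}

```text
t: 53.78
eef_pos: [0.4636, 0.1409, 0.0806]
ee_rot: [-3.142, -0.0, 0.383]
force: [-1.6, -0.5, 0.2]
width: 0.0599
gripper_force: 0.6
```

```bash
python3 -c "
from h import *
s=arm.get_state();print(w2b(s['eef_pos']),s['force'],s['gripper_force'])"
```

```text
[-0.06450757 -0.00514057] [-1.60733117 -0.49154897  0.19319871] 0.647807137411256
```

Call:
{"op": "move_arm", "data": {"rows": "0 0 0 0.0015 0 0 0.06;0 0 0 0 0 0 0.06"}}

```text
t: 54.02
eef_pos: [0.465, 0.1414, 0.0806]
ee_rot: [-3.142, -0.0, 0.383]
force: [-0.9, -0.7, 0.6]
width: 0.0601
gripper_force: 0.7
```

Call:
{"op": "move_arm", "data": {"rows": "0 0 0 0.001 0 0 0.06;0 0 0 0 0 0 0.06"}}

```text
t: 54.28
eef_pos: [0.4656, 0.1416, 0.0805]
ee_rot: [3.142, 0.001, 0.383]
force: [-2.3, -2.0, 1.5]
width: 0.06
gripper_force: 1.6
```

Call:
{"op": "move_arm", "data": {"rows": "0 0 0 -0.015 0 0 0.06;0 0 0 -0.02 0 -0.02 0.06;0 0 0 0 0 -0.04 0.087;0 0 10 0 0 -0.04 0.087;0 0 10 0 0 -0.02 0.087;0 0 10 0 0 0 0.087;0 0 10 0 0 0 0.087;0 0 10 0 0 0 0.087"}}

```text
t: 55.28
eef_pos: [0.4329, 0.1286, 0.2007]
ee_rot: [-3.14, -0.001, -0.496]
force: [0.2, -0.5, -0.1]
width: 0.0871
gripper_force: 0.0
```

Call:
{"op": "move_arm", "data": {"rows": "0 0 10 0 0 0 0.087;0 0 10 0 0 0 0.087;0 0 10 0 0 0 0.087;0 0 10 0 0 0 0.087;0 0 10 0 0 0 0.087;0 0 10 0 0 0 0.087;0 0 10 0 0 0 0.087;0 0 10 0 0 0 0.087"}}

```text
t: 56.28
eef_pos: [0.4329, 0.1285, 0.2006]
ee_rot: [-3.141, 0.001, -1.892]
force: [0.3, 0.2, 1.2]
width: 0.0869
gripper_force: 0.0
```

Call:
{"op": "move_arm", "data": {"rows": "0 0 10 0 0 0 0.087;0 0 10 0 0 0 0.087;0 0 10 0 0 0 0.087;0 0 10 0 0 0 0.087;0 0 10 0 0 0 0.087;0 0 10 0 0 0 0.087;0 0 10 0 0 0 0.087;0 0 2 0 0 0 0.087"}}

```text
t: 57.28
eef_pos: [0.4329, 0.1285, 0.2006]
ee_rot: [3.141, 0.001, 3.14]
force: [-0.1, -0.7, 0.3]
width: 0.0871
gripper_force: 0.0
```

```bash
cat >> h.py <<'E'
def chock(im,P,m0,zb=0.):
    """zb: height of the surface under the chock; m0: region mask"""
    Z=P[...,2]-zb
    def r(lo,hi):
        m=cv2.morphologyEx((m0&(Z>lo)&(Z<hi)).astype(np.uint8),cv2.MORPH_OPEN,np.ones((3,3)))
        n,l,st,c=cv2.connectedComponentsWithStats(m)
        if n<2: print("none");return
        i=1+np.argmax(st[1:,4]);q=(P[l==i,:2]*1000).astype(np.float32);R_=cv2.minAreaRect(q)
        print(lo,hi,"px",c[i].round(),"ctr",np.round(R_[0],1),np.round(R_[1]),round(R_[2],1),len(q))
    r(.008,.07);r(.042,.06)
E
python3 - <<'E'
from h import *
topb("top5")
im,d=arm.grab_frame("top");P=pts("top",d);X,Y=P[...,0],P[...,1]
chock(im,P,(X>.32)&(X<.48)&(Y>.24)&(Y<.47))
go(.38,.32,.2,180)
E
```

```text
board ctr [108.9  -5.6] [104. 106.] 1.5 ztop 0.1122 1222
board ctr [27.9 -7.2] [ 48. 104.] 0.3 ztop 0.1127 571
board ctr [-24.3 -27.9] [59. 46.] 84.8 ztop 0.1127 327
none
none
at [0.4331 0.1286 0.2006] yaw -179.9 tilt [180.   0.] | TURNz 0.1 sx 0.0531 sy 0.1914 sz 0.0006
```

View pics/top5.png

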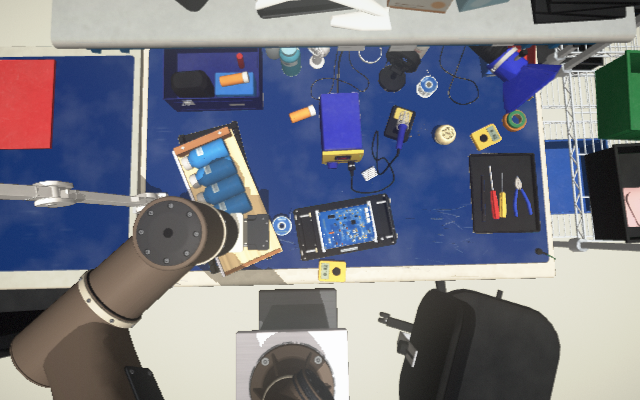

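All four bottles lie in the row from (207,152) to (233,200). The arm hides the chock, so I'll look with the wrist camera.

Call:
{"op": "move_arm", "data": {"rows": "0 0 0 0.01 0.045 -0.01 0.087;0 0 0 0.01 0.045 -0.01 0.087;0 0 0 0.01 0.045 -0.01 0.087;0 0 0 0 0.035 0 0.087;0 0 0 0 0 0 0.087;0 0 0 0 0 0 0.087"}}

```text
t: 58.12
eef_pos: [0.4032, 0.2983, 0.2302]
ee_rot: [-3.141, -0.0, -3.141]
force: [0.4, -0.4, -0.5]
width: 0.0866
gripper_force: 0.0
```

```bash
python3 - <<'E'
from h import *
T=toolT();im,d=arm.grab_frame("wrist");P=pts("wrist",d,T);X,Y=P[...,0],P[...,1]
cv2.imwrite("pics/w5.png",im)
hsv=cv2.cvtColor(im,cv2.COLOR_BGR2HSV)
chock(im,P,(X>.28)&(X<.5)&(Y>.24)&(Y<.5)&(hsv[...,0]<30))
chock(im,P,(X>.28)&(X<.48)&(Y>.24)&(Y<.5))
go(.389,.351,.2,180)
E
```

```text
0.008 0.07 px [353. 160.] ctr [387.8 344.3] [ 54. 110.] 0.4 3571
0.042 0.06 px [356. 154.] ctr [372.7 344.1] [23. 46.] 0.3 884
0.008 0.07 px [353. 160.] ctr [387.8 344.3] [ 54. 110.] 0.4 3610
0.042 0.06 px [356. 154.] ctr [372.7 344.1] [23. 46.] 0.3 884
at [0.4033 0.298  0.2304] yaw 180.0 tilt [-180.   -0.] | TURNz -0.0 sx 0.0143 sy 0.053 sz 0.0304
```

View pics/w5.png

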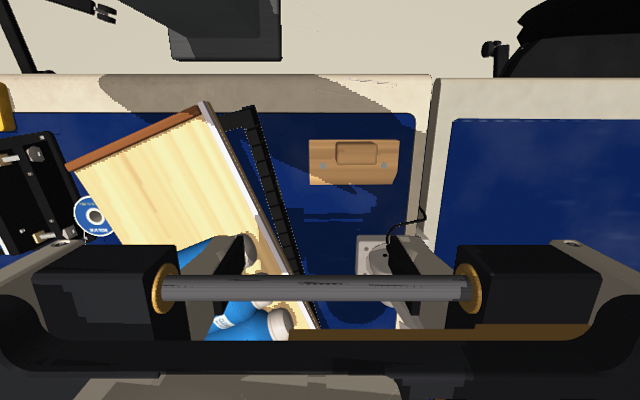

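The wrist view shows the chock at (353,160). It has been knocked to (388,344), still at about yaw 0, and its grip block is at (372.7,344.1).

Call:
{"op": "move_arm", "data": {"rows": "0 0 0 0.0153 0.023 0.02 0.087;0 0 0 0.0153 0.023 0.03 0.087;0 0 0 0 0 0.04 0.087;0 0 0 0 0 0.04 0.087;0 0 0 0 0 0.03 0.087;0 0 0 0 0 0.02 0.087;0 0 0 0 0 0.0135 0.087;0 0 0 0 0 0 0.087"}}

```text
t: 59.18
eef_pos: [0.373, 0.3439, 0.0366]
ee_rot: [-3.14, -0.001, 3.14]
force: [0.4, 0.2, 0.4]
width: 0.0871
gripper_force: 0.0
```

```bash
python3 -c "
from h import *
print(arm.get_state()['force']);go(.3727,.3441,.037,180)"
```

```text
[0.42807624 0.15919376 0.37323941]
at [0.373  0.3439 0.0366] yaw 179.9 tilt [-179.9   -0. ] | TURNz -0.1 sx 0.0003 sy 0.0002 sz -0.0004
```

Call:
{"op": "move_arm", "data": {"rows": "0 0 0 0 0 0 0.06;0 0 0 0 0 0 0.045;0 0 0 0 0 0 0.035;0 0 0 0 0 0 0.035;0 0 0 0 0 0 0.035;0 0 0 0 0 -0.01 0.035;0 0 0 0 0 -0.03 0.035;0 0 0 0 0 -0.04 0.035", "squeeze": 25}}

```text
t: 60.18
eef_pos: [0.3724, 0.3438, 0.1174]
ee_rot: [-3.139, -0.001, 3.14]
force: [-0.1, 1.1, -3.0]
width: 0.046
gripper_force: 25.0
```

Call:
{"op": "move_arm", "data": {"rows": "0 0 0 0 0 -0.04 0.035;0 0 0 0 0 -0.02 0.035;0 0 -7.4 0 0 0 0.035;0 0 -7.4 0 0 0 0.035;0 0 -7.4 0 0 0 0.035;0 0 0 0 0 0 0.035"}}

```text
t: 60.92
eef_pos: [0.3727, 0.3444, 0.1772]
ee_rot: [-3.142, -0.0, -2.756]
force: [0.4, 0.4, -3.8]
width: 0.0458
gripper_force: 25.0
```

```bash
python3 -c "
from h import *
s=arm.get_state();print(s['width'],s['gripper_force'],s['force']);go(*b2w(-.108,0),.0945,-157.8)"
```

```text
0.04580415766069087 24.997677505016327 [ 0.42012463  0.3861065  -3.81356142]
at [0.3727 0.3444 0.1772] yaw -157.9 tilt [-180.   -0.] | TURNz -0.1 sx 0.0362 sy -0.2177 sz 0.0827
```

Call:
{"op": "move_arm", "data": {"rows": "0 0 0 0.0072 -0.0435 0 0.035;0 0 0 0.0072 -0.0435 0 0.035;0 0 0 0.0072 -0.0435 0 0.035;0 0 0 0.0072 -0.0435 0 0.035;0 0 0 0.0072 -0.0435 0 0.035;0 0 0 0 0 0.04 0.035;0 0 0 0 0 0.03 0.035;0 0 0 0 0 0 0.035"}}

```text
t: 61.92
eef_pos: [0.4202, 0.1283, 0.1056]
ee_rot: [-3.14, -0.005, -2.759]
force: [0.3, 0.4, -2.1]
width: 0.0458
gripper_force: 25.0
```

```bash
python3 -c "
from h import *
topb()
print(arm.get_state()['force']);go(*b2w(-.108,0),.0926,-157.8)"
```

```text
board ctr [82.3 -6.1] [159. 106.] 0.9 ztop 0.1123 1832
board ctr [-25.7 -22.8] [71. 46.] 89.7 ztop 0.1129 391
[-0.46101621  0.84413122 -2.1989461 ]
at [0.4213 0.1293 0.1071] yaw -158.0 tilt [-1.799e+02 -1.000e-01] | TURNz -0.2 sx -0.0001 sy -0.0001 sz 0.0145
```

Call:
{"op": "move_arm", "data": {"rows": "0 0 0 0 0 0.006 0.035;0 0 0 0 0 0.005 0.035;0 0 0 0 0 0.002 0.035;0 0 0 0 0 0 0.035;0 0 0 0 0 0 0.035"}}

```text
t: 62.6
eef_pos: [0.4217, 0.1299, 0.0947]
ee_rot: [3.141, 0.001, -2.755]
force: [-3.9, 1.0, 6.0]
width: 0.0459
gripper_force: 25.0
```

Touchdown reads 6 N. I'll slide it forward gently until it meets the bottle.

Call:
{"op": "move_arm", "data": {"rows": "0 0 0 -0.004 0 0 0.035;0 0 0 -0.004 0 0 0.035;0 0 0 -0.004 0 0 0.035;0 0 0 -0.003 0 0 0.035;0 0 0 0 0 0 0.035"}}

```text
t: 63.22
eef_pos: [0.4336, 0.1334, 0.0946]
ee_rot: [-3.14, -0.004, -2.756]
force: [-12.1, -6.0, 17.9]
width: 0.0459
gripper_force: 25.0
```

Call:
{"op": "move_arm", "data": {"rows": "0 0 0 -0.002 0 0 0.035;0 0 0 0 0 0 0.035"}}

```text
t: 63.48
eef_pos: [0.4347, 0.1338, 0.0946]
ee_rot: [-3.14, -0.006, -2.756]
force: [-14.7, -5.2, 21.0]
width: 0.046
gripper_force: 25.0
```

Call:
{"op": "move_arm", "data": {"rows": "0 0 0 -0.002 0 0 0.035;0 0 0 0 0 0 0.035"}}

```text
t: 63.72
eef_pos: [0.4374, 0.1351, 0.0946]
ee_rot: [-3.14, -0.004, -2.756]
force: [-10.3, -4.8, 14.7]
width: 0.0455
gripper_force: 25.0
```

Call:
{"op": "move_arm", "data": {"rows": "0 0 0 -0.0015 0 0 0.035;0 0 0 0 0 0 0.035"}}

```text
t: 63.98
eef_pos: [0.4374, 0.135, 0.0945]
ee_rot: [-3.14, -0.007, -2.756]
force: [-17.8, -4.9, 22.8]
width: 0.0461
gripper_force: 25.0
```

```bash
python3 -c "
from h import *
topb();s=arm.get_state();print(w2b(s['eef_pos']),s['force'],s['eef_pos'][2])"
```

```text
board ctr [109.7  -5.3] [104. 106.] 1.0 ztop 0.1121 1258
board ctr [28.  -7.2] [ 49. 104.] 0.3 ztop 0.1122 574
board ctr [-21. -29.] [60. 39.] 81.1 ztop 0.1129 258
[-0.09098806 -0.00062134] [-17.76168944  -4.98914794  24.13831371] 0.09454235766866632
```

Call:
{"op": "move_arm", "data": {"rows": "0 0 0 0 0 -0.001 0.035;0 0 0 0 0 -0.0008 0.035;0 0 0 0 0 0 0.035"}}

```text
t: 64.4
eef_pos: [0.4405, 0.1374, 0.0957]
ee_rot: [-3.142, -0.0, -2.755]
force: [-1.3, -0.3, -3.0]
width: 0.0461
gripper_force: 25.0
```

Call:
{"op": "move_arm", "data": {"rows": "0 0 0 -0.001 0 0 0.035;0 0 0 0 0 0 0.035"}}

```text
t: 64.65
eef_pos: [0.4412, 0.1376, 0.0955]
ee_rot: [-3.141, -0.001, -2.755]
force: [-1.2, -0.2, -4.3]
width: 0.046
gripper_force: 25.0
```

Call:
{"op": "move_arm", "data": {"rows": "0 0 0 -0.001 0 0 0.035;0 0 0 0 0 0 0.035"}}

```text
t: 64.9
eef_pos: [0.4418, 0.1378, 0.0955]
ee_rot: [-3.141, -0.001, -2.756]
force: [-3.8, -0.2, -4.2]
width: 0.0461
gripper_force: 25.0
```

Call:
{"op": "move_arm", "data": {"rows": "0 0 0 -0.001 0 0.0005 0.035;0 0 0 0 0 0 0.035"}}

```text
t: 65.15
eef_pos: [0.4427, 0.1381, 0.095]
ee_rot: [-3.141, -0.001, -2.756]
force: [-4.2, -0.5, -5.8]
width: 0.0459
gripper_force: 25.0
```

```bash
python3 -c "
from h import *
topb();s=arm.get_state();print(w2b(s['eef_pos']),s['force'],s['eef_pos'][2])"
```

```text
board ctr [110.   -5.5] [104. 106.] 1.3 ztop 0.1125 1252
board ctr [28.  -6.9] [ 48. 105.] 0.3 ztop 0.1126 560
board ctr [-14.5 -30.9] [62. 35.] 72.9 ztop 0.1133 207
[-0.08487891  0.0001717 ] [-4.66681673 -1.47115784 -6.0724795 ] 0.09500861417056211
```

Call:
{"op": "move_arm", "data": {"rows": "0 0 0 0 0 0.0008 0.035;0 0 0 0 0 0 0.035;0 0 0 0 0 0 0.055;0 0 0 0 0 0 0.07;0 0 0 0 0 0 0.085;0 0 0 0 0 0 0.085;0 0 0 0 0 -0.02 0.085;0 0 0 0 0 -0.04 0.085"}}

```text
t: 66.2
eef_pos: [0.4425, 0.1379, 0.154]
ee_rot: [-3.141, -0.003, -2.755]
force: [0.4, 0.2, 0.1]
width: 0.0847
gripper_force: 0.0
```

Call:
{"op": "move_arm", "data": {"rows": "0 0 0 0 0 -0.05 0.085;0 0 0 0 0 -0.05 0.085;0 0 0 0 0.04 0 0.085;0 0 0 0 0.05 0 0.085;0 0 0 0 0.05 0 0.085;0 0 0 0 0.05 0 0.085;0 0 0 0 0.05 0 0.085;0 0 0 0 0 0 0.085"}}

```text
t: 67.2
eef_pos: [0.3519, 0.3635, 0.2542]
ee_rot: [-3.142, -0.0, -2.752]
force: [-0.0, -0.1, 0.2]
width: 0.085
gripper_force: 0.0
```

```bash
python3 - <<'E'
from h import *
print(arm.get_state()["eef_pos"])
topb("top6")
im,d=arm.grab_frame("top");P=pts("top",d);c,s=np.cos(BA),np.sin(BA)
x=(P[...,0]-B0[0])*c+(P[...,1]-B0[1])*s;y=-(P[...,0]-B0[0])*s+(P[...,1]-B0[1])*c
P2=np.stack([x,y,P[...,2]],-1)
chock(im,P2,(x>-.15)&(x<-.03)&(abs(y)<.078),.056)
cv2.imwrite("pics/top6c.png",cv2.resize(im[110:290,130:330],None,fx=3,fy=3,interpolation=cv2.INTER_CUBIC))
E
```

```text
[0.35187607 0.36346788 0.25424348]
board ctr [82.1 -6.2] [159. 106.] 1.1 ztop 0.1123 1893
board ctr [-26.5  -4.5] [105.  47.] 89.7 ztop 0.1125 571
0.008 0.07 px [234. 221.] ctr [-65.   4.] [ 70. 126.] 0.1 1151
0.042 0.06 px [232. 211.] ctr [-40.1  -8.3] [ 20. 101.] 0.1 265
```

View pics/top6c.png

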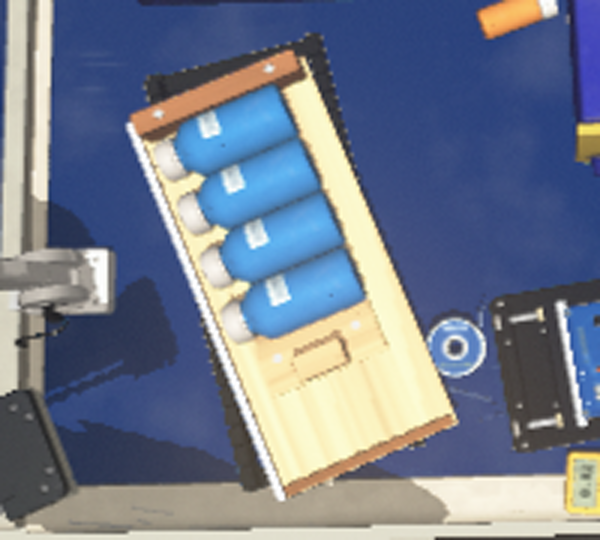

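The crop shows all four bottles square against the stop, with their caps at the lip. The chock is seated under the last one at about (320,345).

```bash
python3 -c "
from station import arm
print(arm.job_done())"
```

```text
the job is handed in; nothing more can be done
None
```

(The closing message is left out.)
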